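# Turn the grater plate to its fine side, lock it and sort the carrots

### The arm

A 7-joint arm with a two-finger parallel gripper is mounted at the origin on the work surface. World frame = base frame: x ahead of the robot, y to its left, z up, the work surface at z = 0. Lengths are in m, angles in degrees, forces in N, time in s.
With the tool pointing down it reaches from about 0.425 to 0.825 m from the base axis. Payload 3.6 kg.
Tool frame: the origin (TCP) lies on the front face of the gripper's body, between the roots of the fingers; the fingertips stand 73 mm ahead of it and the grasp point (between the pads) lies 54 mm ahead of it; z points along the fingers, y is the line along which they close (so a half turn about z gives the same grasp; the last joint's range is limited). The gripper opens to 85 mm and grips with 20 to 120 N. Pads are 22 mm wide; open, the fingers measure 114 mm over their backs; the gripper's body (76 mm by 85 mm) begins 54 mm behind the grasp point. The pads swing forward as they close: fully open they stand 13 mm farther back than shut.
Start: joints at [63.169, 35.231, -0.722, 81.555, 0.464, 63.22, -2.315], TCP at [0.278, -0.588, 0.304] pointing down, gripper open.
Joint ranges: [-178.69, 178.69], [-17.37, 117.87], [-77.05, 75.6], [15.02, 138.74], [-78.02, 258.01], [0.78, 113.62], [-162.83, 162.83]. Speed limits (degrees/s): [159.86, 159.86, 180, 180, 180, 180, 180].

### API

Orientations are given as a 3x3 rotation matrix whose columns are the frame's x, y, z axes.
In Python, from bench import r gives the robot as it stands.
- The arm moves only by the tool step_arm, never from a script. Its argument "motion" is one flat list of numbers, 6 for each row, row after row: the shift along the world's x, y, z in mm, then the turn, a rotation vector about the world's x, y, z in degrees. A call has exactly 5 rows; each row is the pose to reach, as a shift and turn from the pose commanded when the call began; what a row does not reach only later rows make up. A row lasts 1/10 s, in which the tool goes at most 50 mm and 8.59 degrees, less where a joint would pass 70% of its speed; a pose out of reach is approached as far as the arm can. A call with a gripper value outside its range is refused whole. "grip" is the finger opening in mm, from 0 to 85.4, set as the call begins (left out, the last holds). The fingers move at their own pace and stop on an object; the grip force is fixed at half the most. Time passes only in rows, so rows that repeat a pose let the fingers close, or fill a call up. It gives the time, the measured TCP pose, the force, the opening and the grip force at its end, in the units of the state.
- r.observe(): the state, without advancing time (a new reading comes with each control period).
- r.capture(name): name is "side" or "top"; returns a dict with "img" (420x560x3 uint8, red, green, blue), "range_z" (420x560 float32, m along the optical axis (not along the pixel's ray), 0 where there is no reading), "intrinsics" (3x3 intrinsics, pixels), "cam_to_world" (4x4, takes a point from camera to world coordinates). Camera axes: x right, y down, z forward; pixel columns grow to the right and rows downward; lengths in m; the calibration is good to about 2 mm. A picture is of the moment at which its call begins.
- r.sign_off(): hands the job in; it is judged then, once.
The state is a dict: "clock": time; "qpos": joint angles; "joint_velocities": joint speeds; "tau": joint torques, N m; "eef_pos": TCP position; "eef_rot": TCP orientation; "contact_force": force on the tool from outside, world axes, zero at the start; "moment": the same for the moment, N m; "grip_width": finger opening in m; "grasp_force": force on a finger pad.
Only numpy, scipy, OpenCV 4.12 (cv2) and the standard library are available. Lean on these libraries where they do the work, as an engineer would, in place of code of your own. Each camera call takes 0.05 s, during which the arm holds its last target. There are 200 camera calls.

### The job

Set up the grater for fine grating: turn its plate over so that the fine side is up, seat it fully home on its two pins again, then turn the lock ring clockwise a quarter turn to its stop so that it holds the plate. Put every sound carrot in the shallow steel pan and every forked one in the deeper grey scrap bin, and leave the other things on the counter standing where they are.

Things in the scene. Friction and masses are not known exactly. Their poses are not given: they have to be found in the camera images.
- grater: White fixed grater stand: foot 250 x 110 x 22 mm (local x -160 to +90), on it a flat bed 160 x 50 mm, top 40 mm above the counter. Origin on the counter under the bed's middle, x along the stand, z up. A seated plate shares the stand's origin x, y and x axis, its middle 52 mm up, handle at the +x end. Nothing beside the bed is higher than 22 mm, so fingers fit down both long sides.
- big_pin (a point): Top of the thick pin (17 mm) on the bed's centre line at the stand's x = +50 mm, 55 mm above the counter; a thin pin (11 mm) stands at x = -45 mm. Both rise 15 mm from the bed, tips tapered, so the plate fits only one way round.
- plate: Reversible steel grater plate, about 0.45 kg, slab 160 x 60 x 24 mm with a handle loop in its plane at the +x end. Origin: middle of the slab, 12 mm from either face. Local +z leaves the COARSE face (12 mm dark holes with raised lips), -z the FINE face (small dots). Starts on the pins coarse side up; turned over, z points down. Can be gripped across its 60 mm width (local y) from above.
- fine_face (a point): Centre of the plate's fine face (12 mm from the plate's origin along its local -z).
- big_hole (a point): Centre, at mid thickness, of the plate's 20 mm through hole at its local x = +50 mm; a 14 mm one is at x = -45 mm. Either face can go down on the pins.
- handle_bar (a point): Middle of the plate's round handle bar, 12 mm thick, 64 mm long across local y, 118 mm from the plate's origin along local x; plate's axes. 32 mm clear between slab and bar, 44 mm between the arms. Gripped lightly (20 to 30 N) by the bar, the plate can swing in the fingers about it and hang down; slab's far end 198 mm from the bar's middle.
- lock_ring (a joint): Angle of the lock ring about its vertical axis, rad: 0 fully open (tongue along the stand's +y), grows clockwise seen from above, 1.571 locked at its stop: tongue to the stand's +x, over the plate's end, 2.5 mm above it. Starts at 0 to 0.4. Friction 0.12 N m; stays where left. A plate not fully down blocks the tongue.
- ring_grip (a point): On the ring's axis (stand's x = -120 mm), 86 mm above the counter, in the black upright grip bar on the dark ring (50 mm across): bar 46 mm along this point's x, 12 mm thick along y, from 66 to 94 mm above the counter. The tongue (18 mm wide, top 72.5 mm above the counter) points along this point's +x, reaching 58 mm from the axis.
- mat: Black rubber mat fixed to the counter and kept clear, 290 (local x) x 120 (local y) x 4 mm thick: a place to lay the plate and turn it over. Origin: centre of its underside; its long axis runs roughly sideways.
- pan: Shallow steel pan fixed to the counter, 170 x 170 x 30 mm outside, wall and floor 4 mm. Origin: centre of its underside. Pan and bin may change sides.
- bin: Deeper grey plastic scrap bin fixed to the counter, 160 x 160 x 60 mm outside, wall and floor 8 mm. Origin: centre of its underside.
- carrot1: Sound single-rooted carrot 95 mm long lying on the counter, 34 mm thick at the crown tapering to 12 mm; may be absent. Origin under its middle, at counter level; local x runs along it to the tip, z up. Grip across local y at local x = -10 mm (31 mm wide, 33 mm high).
- carrot2: Sound single-rooted carrot 95 mm long lying on the counter, 34 mm thick at the crown tapering to 12 mm; may be absent. Origin under its middle, at counter level; local x runs along it to the tip, z up. Grip across local y at local x = -10 mm (31 mm wide, 33 mm high).
- carrot3: Sound single-rooted carrot 95 mm long lying on the counter, 34 mm thick at the crown tapering to 12 mm; may be absent. Origin under its middle, at counter level; local x runs along it to the tip, z up. Grip across local y at local x = -10 mm (31 mm wide, 33 mm high).
- carrot4: Sound single-rooted carrot 95 mm long lying on the counter, 34 mm thick at the crown tapering to 12 mm; may be absent. Origin under its middle, at counter level; local x runs along it to the tip, z up. Grip across local y at local x = -10 mm (31 mm wide, 33 mm high).
- forked1: Forked reject carrot, 85 mm long, two legs spread some 70 mm, same colour as the others; may be absent. Origin under the crown part, at counter level; local x points from crown to legs, z up. Grip across local y at local x = -6 mm (32 mm wide, 33 mm high); the legs begin 15 mm beyond the origin.
- forked2: Forked reject carrot, 85 mm long, two legs spread some 70 mm, same colour as the others; may be absent. Origin under the crown part, at counter level; local x points from crown to legs, z up. Grip across local y at local x = -6 mm (32 mm wide, 33 mm high); the legs begin 15 mm beyond the origin.
- forked3: Forked reject carrot, 85 mm long, two legs spread some 70 mm, same colour as the others; may be absent. Origin under the crown part, at counter level; local x points from crown to legs, z up. Grip across local y at local x = -6 mm (32 mm wide, 33 mm high); the legs begin 15 mm beyond the origin.
- sauce: Orange sauce bottle, 170 mm tall; a bystander, to be left alone. Origin at its underside.
- shaker: Small glass shaker, 80 mm tall; a bystander, to be left alone. Origin at its underside.
- jar: Amber jar, 100 mm tall; a bystander, to be left alone. Origin at its underside.
- cup: White cup, 90 mm tall; a bystander, to be left alone. Origin at its underside.
- ramekin: White ramekin, 40 mm tall, 70 mm wide; a bystander, to be left alone. Origin at its underside.
- spoon: Steel spoon, 150 mm long, lying flat; a bystander, to be left alone. Origin at its underside.

How it is judged (in metres and radians):
On the way, in this order (a step that is already met when the one before it is completed fails the run):
1. the plate is seated on its pins, fine side up (z of fine_face in the frame of grater between 0.061 and 0.067 m and x of plate in the frame of grater between -0.005 and 0.005 m and y of plate in the frame of grater between -0.005 and 0.005 m and angle between plate's own z axis and vertical above 3.07 rad and horizontal distance between big_hole and big_pin below 0.006 m), for 0.3 s.
2. the lock ring is turned to its stop over the seated plate (all of step 1 and value of joint lock_ring above 1.47 rad), for 0.2 s.
At the end, for the whole second after the job is handed in: Plate on its bed fine side up, level within 4 deg, height within 3 mm, centred within 5 mm; lock ring at 1.47 rad or more; each sound carrot at rest inside the pan (origin under 55 mm high), each forked one inside the bin (under 80 mm) (all of step 2 and linear speed of plate below 0.02 m/s and x of carrot1 in the frame of pan between -0.081 and 0.081 m and y of carrot1 in the frame of pan between -0.081 and 0.081 m and z of each of carrot1, carrot2, carrot3, carrot4 in the frame of pan below 0.055 m and linear speed of each of carrot1, carrot2, carrot3, carrot4, forked1, forked2, forked3 below 0.03 m/s and x of carrot2 in the frame of pan between -0.081 and 0.081 m and y of carrot2 in the frame of pan between -0.081 and 0.081 m and x of carrot3 in the frame of pan between -0.081 and 0.081 m and y of carrot3 in the frame of pan between -0.081 and 0.081 m and x of carrot4 in the frame of pan between -0.081 and 0.081 m and y of carrot4 in the frame of pan between -0.081 and 0.081 m and x of forked1 in the frame of bin between -0.072 and 0.072 m and y of forked1 in the frame of bin between -0.072 and 0.072 m and z of each of forked1, forked2, forked3 in the frame of bin below 0.08 m and x of forked2 in the frame of bin between -0.072 and 0.072 m and y of forked2 in the frame of bin between -0.072 and 0.072 m and x of forked3 in the frame of bin between -0.072 and 0.072 m and y of forked3 in the frame of bin between -0.072 and 0.072 m); the robot touches nothing.
It fails at once if a bystander (sauce bottle, shaker, jar, cup, ramekin or spoon) is pushed more than 60 mm away or knocked over (distance of any of sauce, shaker, jar, cup, ramekin, spoon from where it was at the start of the episode above 0.06 m or angle between any of sauce, shaker, jar, cup, ramekin's own z axis and vertical above 0.7 rad).
Of carrot1, carrot2, carrot3, carrot4, forked1, forked2, forked3 only 3 to 5 are there at a start; the rules pass over those that are not, and their reading is None.
At some moment in a run one of carrot1, carrot2, carrot3, carrot4, forked1, forked2, forked3 may be knocked a few centimetres aside while the robot is not near it.
Once in a run the grip may slacken for a moment while it holds something.
It also fails if it takes over 210 s, if anything falls off the work surface, if the arm or the gripper's body presses on something with over 40 N, if the wrist force passes 120 N, or if a joint passes its speed limit or range.

## Working session

There is one attempt and no reset: what is moved stays moved. The work goes in short steps, Python scripts to look and compute and a tool call to move; the robot and the scene stay as the last step left them, time stands still between calls to the robot, and variables do not carry over. Pictures are saved under pics/ and viewed, at most 14 in all, crops included, and the job is handed in when it is done.

Besides the shell and the picture viewer there is one more tool, called after "Call:" as name(argument=value, ...) on one line, values as JSON. step_arm: Moves the arm, as the interface text tells. Its arguments: {"type":"object","properties":{"motion":{"type":"array"},"grip":{"type":"number"}},"required":["motion"]}

```bash
mkdir -p pics; ls; python3 - <<'E'
from bench import r
import cv2, numpy as np
s=r.observe(); print(s['clock'],s['eef_pos'],s['eef_rot'],s['grip_width'])
for n in('top','side'):
    c=r.capture(n); np.savez(f'/tmp/{n}0.npz',**c)
    cv2.imwrite(f'pics/{n}0.png',cv2.resize(c['img'][:,:,::-1],(800,600),interpolation=cv2.INTER_CUBIC))
    print(n,c['intrinsics'],c['cam_to_world'].round(3))
E
```

```text
pics
0.0 [ 0.27765821 -0.58705122  0.30270506] [[ 9.03965773e-01  4.27603179e-01 -1.18421049e-03]
 [ 4.27604815e-01 -9.03962681e-01  2.36508933e-03]
 [-5.91623688e-05 -2.64433391e-03 -9.99996502e-01]] 0.08534056693629459
top [[393.18806565   0.         284.64560075]
 [  0.         393.18806565 211.86237268]
 [  0.           0.           1.        ]] [[-0.012 -0.991  0.132  0.438]
 [-1.     0.009 -0.018  0.007]
 [ 0.017 -0.133 -0.991  1.219]
 [ 0.     0.     0.     1.   ]]
side [[423.85748345   0.         284.99377487]
 [  0.         423.85748345 204.29676925]
 [  0.           0.           1.        ]] [[-0.746 -0.33   0.578 -0.011]
 [-0.665  0.399 -0.631  0.634]
 [-0.023 -0.855 -0.517  0.608]
 [ 0.     0.     0.     1.   ]]
```

View pics/top0.png

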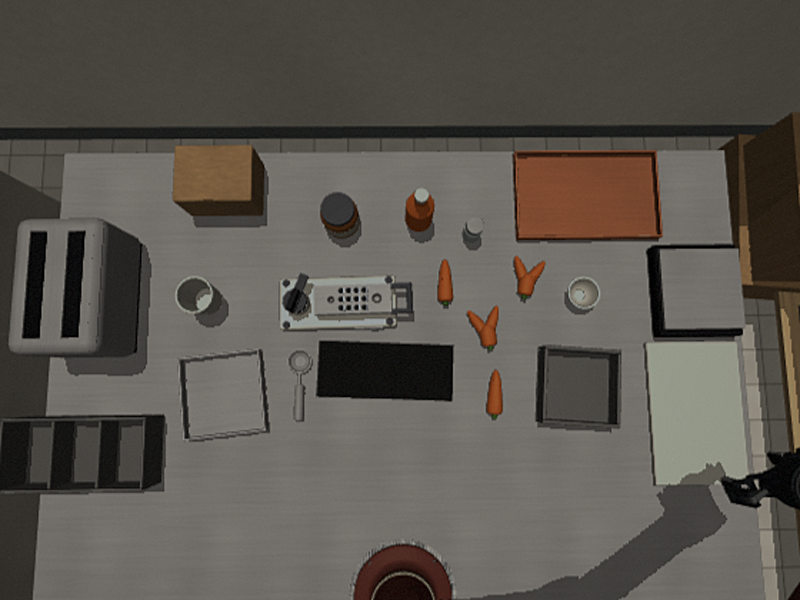

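View pics/side0.png

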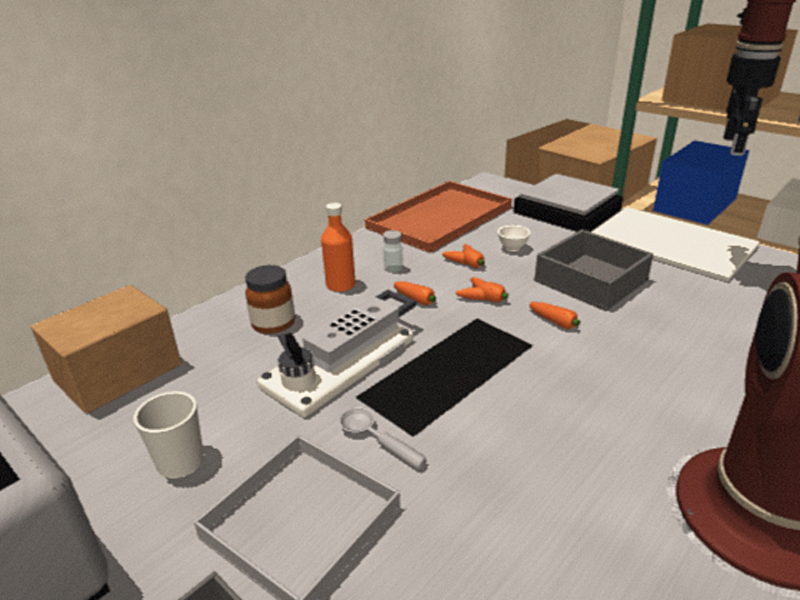

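The top view shows the stand at about (340,303), handle to the right and ring at (296,296). The pan is at (224,395), the bin at (578,387) and the mat at (385,370). The sound carrots are at (445,283) and (495,395), the forked ones at (527,278) and (485,328). The side view agrees.

```bash
cat > h.py <<'E'
import numpy as np, cv2
from bench import r
def cloud(c):
    K=c['intrinsics'];T=c['cam_to_world'];z=c['range_z'].astype(float)
    v,u=np.mgrid[:z.shape[0],:z.shape[1]]
    P=np.stack([(u-K[0,2])/K[0,0]*z,(v-K[1,2])/K[1,1]*z,z],-1)
    P=P@T[:3,:3].T+T[:3,3]; P[z==0]=np.nan
    return P
def cap(n): return r.capture(n)
def orange(c):
    hsv=cv2.cvtColor(c['img'],cv2.COLOR_RGB2HSV)
    return ((hsv[...,0]<15)&(hsv[...,1]>170)&(hsv[...,2]>90)).astype(np.uint8)
def rect(P):
    (c,s,a)=cv2.minAreaRect((P[:,:2]*1000).astype(np.float32)); return np.round(c,1),np.round(s,1),round(a,1)
def carrots(c,P,show=True):
    m=orange(c); n,L,st,ce=cv2.connectedComponentsWithStats(m); out=[]
    for i in range(1,n):
        if st[i,4]<60: continue
        Q=P[L==i]; Q=Q[~np.isnan(Q[:,0])]
        if len(Q)<30: continue
        print('blob',ce[i].round(),st[i,4],'mean',Q.mean(0).round(4),'zmax',Q[:,2].max().round(4),'rect',rect(Q))
        out.append(Q)
    return out
E
python3 - <<'E'
from h import *
for n in('top','side'):
    c=dict(np.load(f'/tmp/{n}0.npz')); P=cloud(c)
    print(n); carrots(c,P)
    x,y,z=P[...,0],P[...,1],P[...,2]
    t=(abs(x-.45)<.2)&(abs(y)<.5)&(z<.008)&(z>-.02); print('counter z',np.nanmedian(z[(abs(x-.4)<.02)&(abs(y)<.05)]))
    st=(x>.48)&(x<.68)&(y>-.06)&(y<.32)
    for lo,hi in((.015,.028),(.05,.059),(.059,.069),(.069,.076),(.08,.1)):
        m=st&(z>lo)&(z<hi); Q=P[m]
        if len(Q)>10: print(lo,hi,len(Q),'mean',Q.mean(0).round(4),rect(Q))
    hsv=cv2.cvtColor(c['img'],cv2.COLOR_RGB2HSV)
    m=(hsv[...,2]<40)&(z<.012)&(z>-.01)&(x>.35)&(x<.55)&(abs(y)<.25)
    k,L,s,ce=cv2.connectedComponentsWithStats(m.astype(np.uint8)); i=1+s[1:,4].argmax(); print('mat',rect(P[L==i]),np.median(P[L==i][:,2]))
    for nm,(a,b,h) in dict(pan=(.44,.3,.03),bin=(.44,-.31,.06)).items():
        m=(abs(x-a)<.16)&(abs(y-b)<.16)&(abs(z-h)<.006); print(nm,rect(P[m]),P[m][:,2].max())
E
python3 - <<'E'
import cv2
a=cv2.imread('pics/top0.png')
import numpy as np
c=np.load('/tmp/top0.npz')['img'][:,:,::-1][160:290,180:400]
cv2.imwrite('pics/c0.png',cv2.resize(c,(792,468),interpolation=cv2.INTER_CUBIC))
E
```

```text
top
blob [288. 144.] 79 mean [ 0.7822 -0.0251  0.1175] zmax 0.1307 rect (array([785.2, -24.3]), array([49.9, 17.7]), 10.7)
blob [369. 193.] 270 mean [ 0.6536 -0.2753  0.0279] zmax 0.0412 rect (array([ 653.7, -278.5]), array([65.9, 77.9]), 81.0)
blob [311. 197.] 206 mean [ 0.6417 -0.0965  0.0284] zmax 0.0383 rect (array([648. , -97.3]), array([27.4, 86.9]), 89.9)
blob [340. 228.] 290 mean [ 0.5454 -0.1828  0.0277] zmax 0.0399 rect (array([ 545.3, -184. ]), array([79.7, 65.6]), 10.8)
blob [346. 276.] 230 mean [ 0.4019 -0.197   0.0287] zmax 0.0384 rect (array([ 407.6, -197.2]), array([25. , 89.7]), 86.8)
counter z 0.0045576904030592
0.015 0.028 1364 mean [0.5917 0.1414 0.0232] (array([569.6, 154.8]), array([175.7, 291.9]), 1.2)
0.05 0.059 140 mean [0.6016 0.0439 0.0558] (array([604.5,  95.2]), array([ 63.9, 239.2]), 1.1)
0.059 0.069 1135 mean [0.6025 0.1023 0.0653] (array([608.9, 110.3]), array([269.5,  75. ]), 88.8)
0.069 0.076 206 mean [0.6121 0.1582 0.0713] (array([610.6, 129.4]), array([220.2,  81.6]), 86.3)
0.08 0.1 81 mean [0.6004 0.2178 0.0938] (array([611.5, 214.9]), array([12.5
[... 1013 characters left out ...]
028 1756 mean [0.5715 0.1695 0.0208] (array([589.1, 175.5]), array([156.9, 319.3]), 12.8)
0.05 0.059 501 mean [0.5909 0.0969 0.0548] (array([602. , 109.9]), array([ 67.4, 268.9]), 2.3)
0.059 0.069 1310 mean [0.6012 0.1246 0.0631] (array([607.6, 124.5]), array([238.2,  81.9]), 85.0)
0.069 0.076 78 mean [0.6217 0.2142 0.0717] (array([619. , 212.2]), array([17.6, 83.8]), 67.0)
0.08 0.1 122 mean [0.5967 0.2209 0.09  ] (array([600.2, 218.5]), array([12.2, 46.8]), 69.2)
mat (array([455.9,  32.7]), array([288.6, 119.6]), 87.2) 0.00286864626544181
pan (array([459.5, 299.9]), array([279.8, 320.3]), 0.2) 0.03593865034086641
bin (array([ 419.5, -372.4]), array([167.6, 161.3]), 85.8) 0.06207661240155549
```

View pics/c0.png

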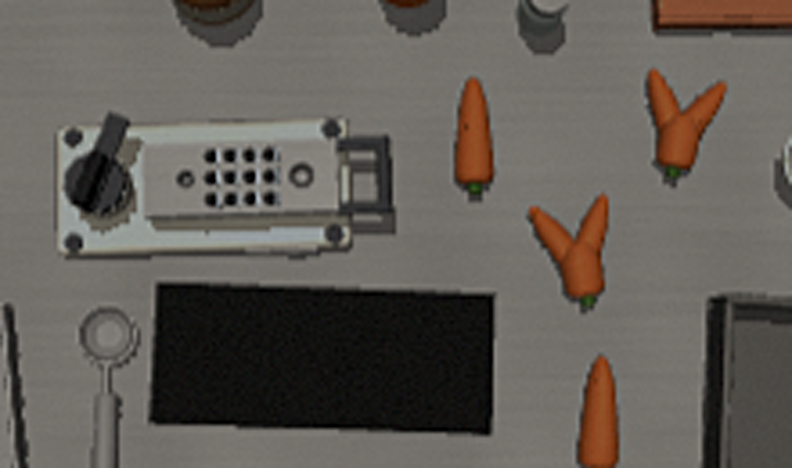

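```bash
cat >> h.py <<'E'
def ray(c,u,v,z):
    K=c['intrinsics'];T=c['cam_to_world']
    d=T[:3,:3]@np.array([(u-K[0,2])/K[0,0],(v-K[1,2])/K[1,1],1]); o=T[:3,3]
    return o+d*(z-o[2])/d[2]
def zbig(P,m):
    k,L,s,ce=cv2.connectedComponentsWithStats(m.astype(np.uint8)); i=1+s[1:,4].argmax(); return L==i
E
python3 - <<'E'
from h import *
for n,dz in(('top',.003),('side',.001)):
    c=dict(np.load(f'/tmp/{n}0.npz')); P=cloud(c); P[...,2]-=dz
    x,y,z=P[...,0],P[...,1],P[...,2]
    m=zbig(P,(abs(x-.6)<.06)&(y>-.0)&(y<.19)&(z>.059)&(z<.07)); m2=cv2.erode(m.astype(np.uint8),np.ones((3,3)))>0
    print(n,'plate',m.sum(),rect(P[m]),P[m2].mean(0).round(4),P[m2][:,2].std())
    m=(abs(x-.6)<.08)&(y>.18)&(y<.26)&(z>.078)&(z<.1)
    Q=P[m]; print('bar',Q.mean(0).round(4),rect(Q),np.median(Q[:,2]))
    m=(abs(x-.4)<.13)&(y>.19)&(y<.45)&(z>.018)&(z<.034); m=zbig(P,m); print('pan',rect(P[m]))
    m=zbig(P,(abs(x-.6)<.08)&(y>-.03)&(y<.3)&(z>.015)&(z<.028)); print('foot',rect(P[m]))
c=dict(np.load('/tmp/top0.npz'))
f=lambda u,v,z:(ray(c,180+u/3.6-.36,160+v/3.6-.36,z)*1e3).round(1)
print('holes',f(301,175,.064),f(186,180,.064)); print('bolts',[f(u,v,.022) for u,v in((73,137),(331,128),(334,234),(73,243))])
print('handlebar',f(381,180,.058))
g=cv2.cvtColor(c['img'],cv2.COLOR_RGB2BGR)
s=dict(np.load('/tmp/side0.npz'))['img'][:,:,::-1]
cv2.imwrite('pics/c1.png',np.vstack([cv2.resize(g[185:240,190:300],(800,400),interpolation=cv2.INTER_CUBIC)]))
cv2.imwrite('pics/c2.png',cv2.resize(s[180:300,160:310],(750,600),interpolation=cv2.INTER_CUBIC))
E
```

```text
top plate 993 (array([603.6,  97. ]), array([ 60.9, 160.8]), 1.1) [0.6028 0.1025 0.0634] 0.002060851331152983
bar [0.6002 0.2181 0.0913] (array([600.2, 219.2]), array([12.5, 45. ]), 69.2) 0.09221678003521938
pan (array([411.9, 364.2]), array([170.2, 152.5]), 6.2)
foot (array([602., 133.]), array([112.8, 247.7]), 0.2)
side plate 1045 (array([604. ,  97.3]), array([ 66.5, 163.9]), 1.3) [0.6027 0.1065 0.0621] 0.0010596946802786291
bar [0.5963 0.221  0.0888] (array([600.2, 218.5]), array([12.2, 46.8]), 69.2) 0.09067269372237818
pan (array([411.8, 372.1]), array([172.4, 171.1]), 6.0)
foot (array([600.3, 133.7]), array([110.1, 251.6]), 0.8)
holes [604.   49.3  64. ] [600.7 143.8  64. ]
bolts [array([644.6, 245.4,  22. ]), array([650.5,  25. ,  22. ]), array([559.1,  23.1,  22. ]), array([553.7, 243.8,  22. ])]
handlebar [600.  -16.6  58. ]
```

View pics/c1.png

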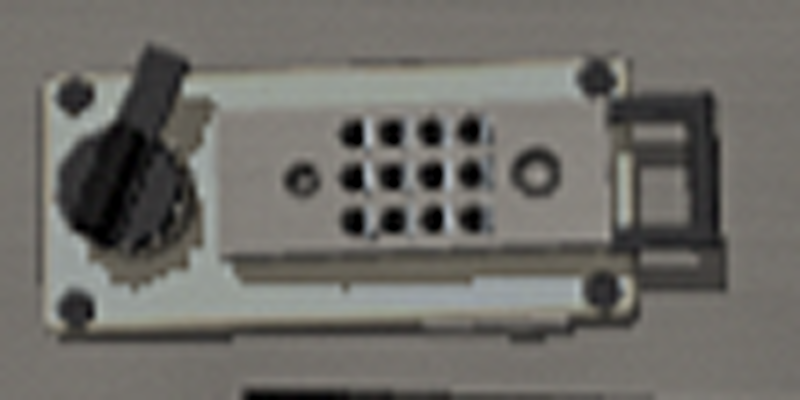

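The crop shows the holes at about (302,180) and (537,172) and the tongue at (160,65). The plate centre is (604, 97) mm, the stand's x axis is world -y turned +1.4°, the ring is at 0.39 rad, and the measured heights match the text. I start moving, above the handle bar first.

Call:
step_arm(motion=[22,38,-3.6,0,0,-1.6,44,76,-7.2,0,0,-3.2,66,114,-10.8,0,0,-4.8,88,151,-14.4,0,0,-6.4,110,189,-18,0,0,-8], grip=30)

```text
clock: 0.6
eef_pos: [0.3884, -0.3969, 0.2854]
eef_rot: [[0.955, 0.296, -0.0], [0.296, -0.955, 0.001], [-0.0, -0.001, -1.0]]
contact_force: [0.2, 0.0, 0.4]
grip_width: 0.0301
grasp_force: 0.0
```

Call:
step_arm(motion=[22,38,-3.6,0,0,-1.6,44,76,-7.2,0,0,-3.2,66,114,-10.8,0,0,-4.8,88,151,-14.4,0,0,-6.4,110,189,-18,0,0,-8])

```text
clock: 1.1
eef_pos: [0.4984, -0.208, 0.2675]
eef_rot: [[0.987, 0.16, -0.001], [0.16, -0.987, 0.0], [-0.001, -0.0, -1.0]]
contact_force: [0.3, -1.0, -0.2]
grip_width: 0.0302
grasp_force: 0.0
```

Call:
step_arm(motion=[22,38,-3.6,0,0,-1.6,44,76,-7.2,0,0,-3.2,66,114,-10.8,0,0,-4.8,88,151,-14.4,0,0,-6.4,110,189,-18,0,0,-8])

```text
clock: 1.6
eef_pos: [0.6084, -0.0191, 0.2493]
eef_rot: [[1.0, 0.022, -0.001], [0.022, -1.0, -0.0], [-0.001, 0.0, -1.0]]
contact_force: [0.7, 0.1, -0.3]
grip_width: 0.03
grasp_force: 0.0
```

```bash
cat >> h.py <<'E'
def st():
    s=r.observe(); R=np.array(s['eef_rot'])
    print('t',round(s['clock'],2),'q',np.round(s['qpos'],0),'pos',np.round(np.array(s['eef_pos'])*1e3,1),'yang',np.degrees(np.arctan2(R[1,1],R[0,1])).round(2),'z',R[:,2].round(3),'F',np.round(s['contact_force'],1),'w',round(s['grip_width']*1e3,1),'gf',np.round(s['grasp_force'],1))
E
python3 -c "
from h import *
st()"
```

```text
t 1.6 q [ -3.  35.   4.  93.  -3.  53. -87.] pos [608.4 -19.1 249.3] yang -88.76 z [-0.001 -0.    -1.   ] F [ 0.7  0.1 -0.3] w 30.0 gf 0.0
```

Call:
step_arm(motion=[-1,-1,-40,0,0,0,-2,-2,-80,0,0,0,-2,-2,-115,0,0,0,-2,-2,-135,0,0,0,-2,-2,-143,0,0,0])

```text
clock: 2.1
eef_pos: [0.6042, -0.0224, 0.1039]
eef_rot: [[1.0, 0.023, -0.006], [0.023, -1.0, 0.0], [-0.006, -0.0, -1.0]]
contact_force: [-0.2, 0.1, -0.5]
grip_width: 0.03
grasp_force: 0.0
```

Call:
step_arm(motion=[0,0,0,0,0,0,0,0,0,0,0,0,0,0,0,0,0,0,0,0,0,0,0,0,0,0,0,0,0,0], grip=0)

```text
clock: 2.6
eef_pos: [0.6061, -0.0218, 0.1076]
eef_rot: [[1.0, 0.024, 0.001], [0.024, -1.0, 0.001], [0.001, -0.001, -1.0]]
contact_force: [-1.7, 2.7, -1.8]
grip_width: 0.0102
grasp_force: 58.5
```

```bash
python3 -c "
from h import *
st()"
```

```text
t 2.6 q [ -2.  45.   3.  99.  -3.  35. -86.] pos [606.1 -21.8 107.6] yang -88.65 z [ 0.001  0.001 -1.   ] F [-1.7  2.7 -1.8] w 10.2 gf 58.5
```

Call:
step_arm(motion=[0,0,0,0,0,0,0,0,0,0,0,0,0,0,0,0,0,0,0,0,30,0,0,0,0,0,75,0,0,0], grip=32)

```text
clock: 3.1
eef_pos: [0.6043, -0.023, 0.1802]
eef_rot: [[1.0, 0.022, -0.006], [0.022, -1.0, -0.0], [-0.006, 0.0, -1.0]]
contact_force: [1.0, 0.6, 0.2]
grip_width: 0.0319
grasp_force: 0.0
```

Call:
step_arm(motion=[0,24,5,0,0,8.2,-1,48,10,0,0,16.4,-1.5,72,10,0,0,24.6,-2,96,10,0,0,32.8,-2.5,118,10,0,0,41], grip=85)

```text
clock: 3.6
eef_pos: [0.6036, 0.0962, 0.1923]
eef_rot: [[0.736, 0.677, 0.001], [0.677, -0.736, -0.0], [0.001, 0.001, -1.0]]
contact_force: [-0.4, 0.3, -0.6]
grip_width: 0.0851
grasp_force: 0.0
```

Call:
step_arm(motion=[0,0,0,0,0,8.2,0,0,0,0,0,16.4,0,0,0,0,0,24.6,0,0,0,0,0,32.8,0,0,0,0,0,41])

```text
clock: 4.1
eef_pos: [0.6037, 0.0947, 0.1921]
eef_rot: [[0.112, 0.994, 0.001], [0.994, -0.112, -0.001], [-0.001, 0.001, -1.0]]
contact_force: [0.3, 0.1, 0.3]
grip_width: 0.0852
grasp_force: 0.0
```

Call:
step_arm(motion=[0,0,0,0,0,8,0,0,0,0,0,8,0,0,-5,0,0,8,0,0,-15,0,0,8,0,0,-25,0,0,8])

```text
clock: 4.6
eef_pos: [0.6033, 0.0954, 0.166]
eef_rot: [[-0.022, 1.0, -0.0], [1.0, 0.022, -0.0], [-0.0, -0.0, -1.0]]
contact_force: [0.1, -0.2, -0.8]
grip_width: 0.0849
grasp_force: 0.0
```

```bash
python3 -c "
from h import *
st()"
```

```text
t 4.6 q [  1.  42. -21.  96.  19.  45. -27.] pos [603.3  95.4 166. ] yang 1.25 z [-0. -0. -1.] F [ 0.1 -0.2 -0.8] w 84.9 gf 0.0
```

Call:
step_arm(motion=[0,1,-25,0,0,0,0,1,-45,0,0,0,0,1,-57,0,0,0,0,1,-62,0,0,0,0,1,-62,0,0,0])

```text
clock: 5.1
eef_pos: [0.6032, 0.0965, 0.1042]
eef_rot: [[-0.023, 1.0, -0.001], [1.0, 0.023, -0.0], [-0.0, -0.001, -1.0]]
contact_force: [0.0, -0.2, -1.1]
grip_width: 0.0851
grasp_force: 0.0
```

Call:
step_arm(motion=[0,0,0,0,0,0,0,0,0,0,0,0,0,0,0,0,0,0,0,0,0,0,0,0,0,0,0,0,0,0], grip=0)

```text
clock: 5.6
eef_pos: [0.604, 0.0968, 0.1062]
eef_rot: [[-0.023, 1.0, 0.002], [1.0, 0.023, 0.001], [0.001, 0.002, -1.0]]
contact_force: [-0.9, -0.4, 6.3]
grip_width: 0.0588
grasp_force: 69.1
```

```bash
python3 -c "
from h import *
st()"
```

```text
t 5.6 q [ -0.  47. -18.  98.  22.  39. -29.] pos [604.   96.8 106.2] yang 1.31 z [ 0.002  0.001 -1.   ] F [-0.9 -0.4  6.3] w 58.8 gf 69.1
```

Call:
step_arm(motion=[0,0,10,0,0,0,0,0,25,0,0,0,0,0,45,0,0,0,-15,-4,50,0,0,0,-35,-9,50,0,0,0])

```text
clock: 6.1
eef_pos: [0.5694, 0.0874, 0.1567]
eef_rot: [[-0.022, 1.0, 0.004], [1.0, 0.022, 0.001], [0.001, 0.004, -1.0]]
contact_force: [-0.8, -0.2, -5.1]
grip_width: 0.0588
grasp_force: 68.2
```

Call:
step_arm(motion=[-30,-7,0,0,0,0,-60,-14,0,0,0,0,-90,-22,0,0,0,0,-114,-28,-10,0,0,0,-114,-28,-30,0,0,0])

```text
clock: 6.6
eef_pos: [0.4507, 0.0576, 0.1261]
eef_rot: [[-0.022, 1.0, -0.003], [1.0, 0.022, -0.003], [-0.003, -0.003, -1.0]]
contact_force: [0.9, -0.2, -4.9]
grip_width: 0.0591
grasp_force: 68.0
```

Call:
step_arm(motion=[0,0,-20,0,0,0,0,0,-35,0,0,0,0,0,-46,0,0,0,0,0,-51,0,0,0,0,0,-53,0,0,0])

```text
clock: 7.1
eef_pos: [0.4546, 0.0594, 0.0719]
eef_rot: [[-0.023, 1.0, -0.0], [1.0, 0.023, -0.0], [-0.0, -0.0, -1.0]]
contact_force: [-2.7, -0.0, 13.2]
grip_width: 0.0589
grasp_force: 79.3
```

```bash
python3 -c "
from h import *
st()
c=cap('side'); cv2.imwrite('pics/s1.png',cv2.resize(c['img'][100:330,130:430,::-1],(780,598)))"
```

```text
t 7.1 q [ -3.  42. -11. 124.  27.  16. -36.] pos [454.6  59.4  71.9] yang 1.32 z [-0. -0. -1.] F [-2.7 -0.  13.2] w 58.9 gf 79.3
```

View pics/s1.png

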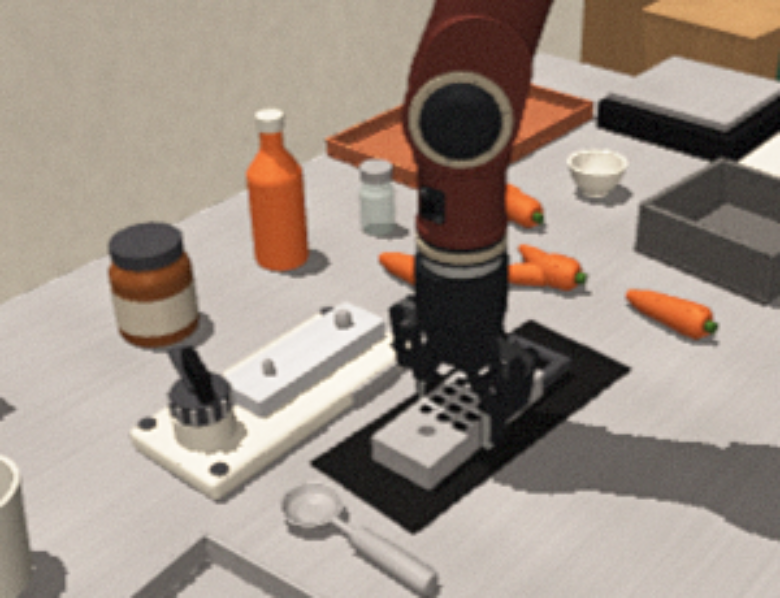

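Call:
step_arm(motion=[0,0,0,0,0,0,0,0,0,0,0,0,0,0,20,0,0,0,0,0,50,0,0,0,0,0,80,0,0,0], grip=80)

```text
clock: 7.65
eef_pos: [0.4545, 0.0594, 0.1533]
eef_rot: [[-0.023, 1.0, 0.0], [1.0, 0.023, 0.0], [-0.0, 0.0, -1.0]]
contact_force: [0.4, -0.5, 0.4]
grip_width: 0.0803
grasp_force: 0.0
```

Call:
step_arm(motion=[0,-24,0,0,0,-8.2,1,-48,0,0,0,-16.4,2,-72,0,0,0,-24.6,3,-96,0,0,0,-32.8,3,-118,0,0,0,-41], grip=32)

```text
clock: 8.15
eef_pos: [0.4579, -0.0598, 0.1528]
eef_rot: [[0.643, 0.765, 0.002], [0.765, -0.643, -0.0], [0.001, 0.002, -1.0]]
contact_force: [0.6, 0.7, -1.2]
grip_width: 0.032
grasp_force: 0.0
```

Call:
step_arm(motion=[0,0,0,0,0,-8.2,0,0,0,0,0,-16.4,0,0,0,0,0,-24.6,0,0,0,0,0,-32.8,0,0,0,0,0,-41])

```text
clock: 8.65
eef_pos: [0.4577, -0.0585, 0.1527]
eef_rot: [[0.988, 0.156, 0.002], [0.156, -0.988, 0.0], [0.002, -0.0, -1.0]]
contact_force: [0.1, 0.1, -0.3]
grip_width: 0.032
grasp_force: 0.0
```

Call:
step_arm(motion=[0,0,0,0,0,-8,0,0,0,0,0,-8,0,0,-10,0,0,-8,0,0,-20,0,0,-8,0,0,-20,0,0,-8])

```text
clock: 9.15
eef_pos: [0.4565, -0.0585, 0.1304]
eef_rot: [[1.0, 0.024, -0.003], [0.024, -1.0, 0.001], [-0.003, -0.001, -1.0]]
contact_force: [-0.8, -0.2, -0.0]
grip_width: 0.0321
grasp_force: 0.0
```

```bash
python3 -c "
from h import *
st()
c=cap('top'); P=cloud(c); P[...,2]-=.003; x,y,z=P[...,0],P[...,1],P[...,2]
m=zbig(P,(abs(x-.455)<.05)&(y>-.04)&(y<.16)&(z>.018)&(z<.035)); print(rect(P[m]),np.median(P[m][:,2]))"
```

```text
t 9.15 q [  2.  35.   3. 122.  -5.  23. -79.] pos [456.5 -58.5 130.4] yang -88.62 z [-0.003  0.001 -1.   ] F [-0.8 -0.2 -0. ] w 32.1 gf 0.0
(array([455. ,  61.6]), array([ 59.8, 155.7]), 1.6) 0.027147421007570286
```

Call:
step_arm(motion=[0,-0.5,-20,0,0,0,0.5,-0.5,-38,0,0,0,0.5,-0.5,-46,0,0,0,0.5,-0.5,-49,0,0,0,0.5,-0.5,-49,0,0,0])

```text
clock: 9.7
eef_pos: [0.4579, -0.0591, 0.0828]
eef_rot: [[1.0, 0.023, -0.0], [0.023, -1.0, 0.0], [-0.0, -0.0, -1.0]]
contact_force: [-0.1, -0.4, 0.6]
grip_width: 0.0322
grasp_force: 0.0
```

Call:
step_arm(motion=[0,0,0,0,0,0,0,0,0,0,0,0,0,0,0,0,0,0,0,0,0,0,0,0,0,0,0,0,0,0], grip=0)

```text
clock: 10.2
eef_pos: [0.4583, -0.059, 0.0837]
eef_rot: [[1.0, 0.023, 0.001], [0.023, -1.0, -0.0], [0.001, 0.0, -1.0]]
contact_force: [-0.1, -0.3, 6.4]
grip_width: 0.0094
grasp_force: 58.9
```

Call:
step_arm(motion=[0,1,15,0,0,0,0,3,31,0,0,0,0,6,46,0,0,0,0,10,62,0,0,0,-1,22,91,0,0,0])

```text
clock: 10.7
eef_pos: [0.4556, -0.0379, 0.1731]
eef_rot: [[1.0, 0.021, -0.004], [0.021, -1.0, -0.001], [-0.004, 0.001, -1.0]]
contact_force: [0.1, 1.1, -3.8]
grip_width: 0.0089
grasp_force: 58.5
```

```bash
python3 -c "
from h import *
st()
c=cap('side'); cv2.imwrite('pics/s2.png',cv2.resize(c['img'][100:330,130:430,::-1],(780,598)))"
```

```text
t 10.7 q [ -2.  30.   5. 121.  -5.  29. -82.] pos [455.6 -37.9 173.1] yang -88.8 z [-0.004 -0.001 -1.   ] F [ 0.1  1.1 -3.8] w 8.9 gf 58.5
```

View pics/s2.png

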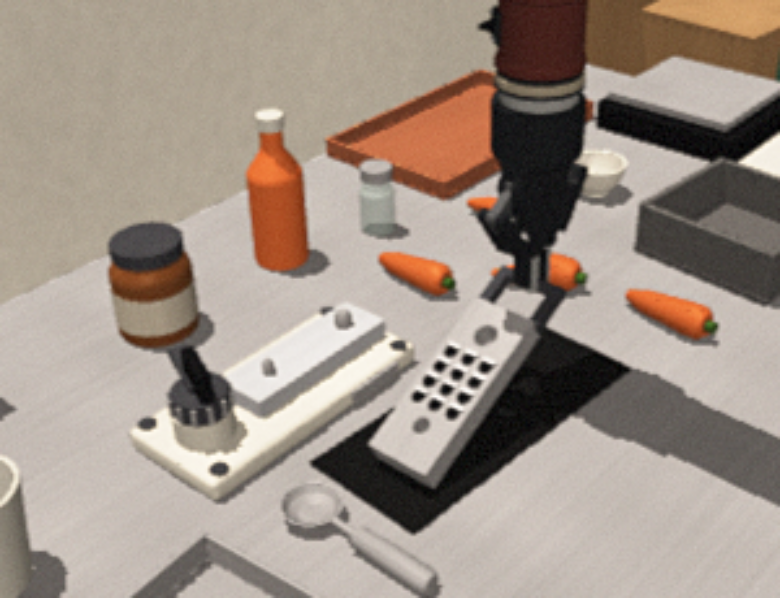

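Call:
step_arm(motion=[0,16,27,0,0,0,0,32,54,0,0,0,0,48,81,0,0,0,0,64,108,0,0,0,0,80,135,0,0,0])

```text
clock: 11.25
eef_pos: [0.4565, 0.0435, 0.3095]
eef_rot: [[1.0, 0.023, -0.0], [0.023, -1.0, -0.0], [-0.0, 0.0, -1.0]]
contact_force: [0.2, -0.2, -0.8]
grip_width: 0.0
grasp_force: 0.0
```

Call:
step_arm(motion=[0,4,1,0,0,8.2,0,8,2,0,0,16.4,0,12,3,0,0,24.6,0,16,4,0,0,32.8,0,20,5,0,0,41])

```text
clock: 11.75
eef_pos: [0.4568, 0.063, 0.3135]
eef_rot: [[0.735, 0.678, -0.0], [0.678, -0.735, 0.0], [0.0, -0.0, -1.0]]
contact_force: [-0.2, 0.2, 0.6]
grip_width: -0.0
grasp_force: 0.0
```

Call:
step_arm(motion=[0,4,0,0,0,8.2,0,8,0,0,0,16.4,0,12,0,0,0,24.6,0,16,0,0,0,32.8,0,20,0,0,0,41])

```text
clock: 12.25
eef_pos: [0.4568, 0.0829, 0.3134]
eef_rot: [[0.111, 0.994, -0.0], [0.994, -0.111, 0.0], [0.0, -0.0, -1.0]]
contact_force: [0.6, -0.5, -0.5]
grip_width: -0.0001
grasp_force: 0.0
```

Call:
step_arm(motion=[0,4,0,0,0,8.2,0,8,0,0,0,16.4,0,12,0,0,0,24.6,0,16,0,0,0,32.8,0,20,0,0,0,41])

```text
clock: 12.75
eef_pos: [0.4568, 0.1029, 0.3134]
eef_rot: [[-0.568, 0.823, -0.0], [0.823, 0.568, 0.0], [0.0, -0.0, -1.0]]
contact_force: [0.1, 0.2, -0.1]
grip_width: 0.0001
grasp_force: 0.0
```

Call:
step_arm(motion=[0,4,0,0,0,8.2,0,8,0,0,0,16.4,0,12,0,0,0,24.6,0,16,0,0,0,32.8,0,20,0,0,0,41])

```text
clock: 13.25
eef_pos: [0.4568, 0.1228, 0.3134]
eef_rot: [[-0.969, 0.248, -0.0], [0.248, 0.969, 0.0], [0.0, 0.0, -1.0]]
contact_force: [-0.2, -0.5, -0.7]
grip_width: 0.0
grasp_force: 0.0
```

Call:
step_arm(motion=[0,0,0,0,0,8,0,0,0,0,0,16,0,0,0,0,0,16,0,0,0,0,0,16,0,0,0,0,0,16])

```text
clock: 13.75
eef_pos: [0.4569, 0.1228, 0.3138]
eef_rot: [[-1.0, -0.021, -0.0], [-0.021, 1.0, -0.0], [0.0, -0.0, -1.0]]
contact_force: [0.7, -0.1, 0.2]
grip_width: -0.0001
grasp_force: 0.0
```

```bash
python3 -c "
from h import *
st()
c=cap('side'); cv2.imwrite('pics/s3.png',cv2.resize(c['img'][70:330,130:470,::-1],(780,596)))"
```

```text
t 13.75 q [  9.  22. -37. 108.  16.  55.  56.] pos [456.9 122.8 313.8] yang 91.19 z [-0. -0. -1.] F [ 0.7 -0.1  0.2] w -0.1 gf 0.0
```

View pics/s3.png

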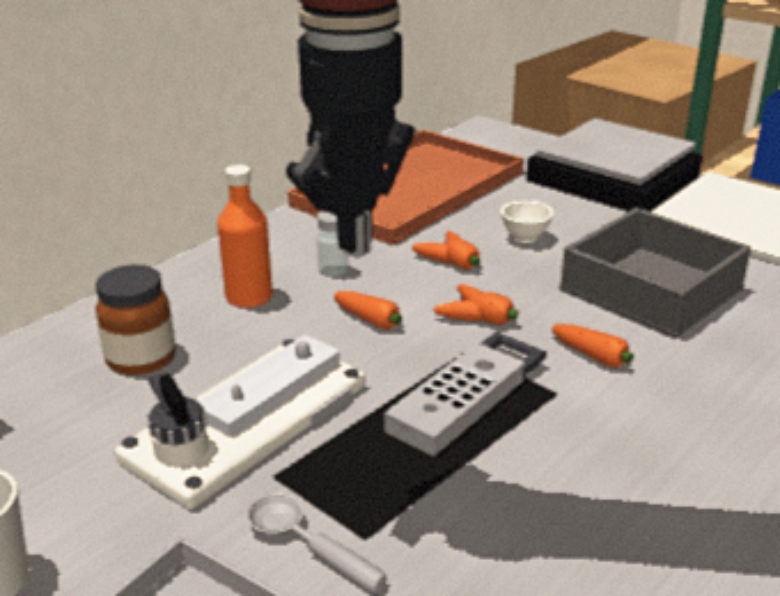

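The grip slipped and the plate lies back on the mat, coarse side up, at about (460,390) with its handle at (520,350). I'll measure it again and take a deeper hold on the bar.

```bash
python3 -c "
from h import *
for n,dz in(('top',.003),('side',.001)):
    c=cap(n); P=cloud(c); P[...,2]-=dz; x,y,z=P[...,0],P[...,1],P[...,2]
    m=zbig(P,(abs(x-.455)<.06)&(y>-.15)&(y<.16)&(z>.010)&(z<.035)); print(n,rect(P[m]),np.median(P[m][:,2]),m.sum())
    m=zbig(P,(abs(x-.455)<.06)&(y>-.15)&(y<.16)&(z>.022)&(z<.035)); print(n,rect(P[m]),np.median(P[m][:,2]),m.sum())
    if n=='top': cv2.imwrite('pics/t3.png',cv2.resize(c['img'][180:300,200:360,::-1],(800,600),interpolation=cv2.INTER_CUBIC))"
```

```text
top (array([457.3, -44. ]), array([ 61.6, 203.5]), 1.4) 0.02659159036506809 1167
top (array([456.9, -22.9]), array([ 60.4, 161.1]), 1.8) 0.027113184002278582 1005
side (array([456.8, -43.8]), array([ 65.4, 205.6]), 1.8) 0.025204743510183147 1548
side (array([457.5, -23.5]), array([ 62.3, 165.5]), 1.4) 0.025938051397074058 1087
```

View pics/t3.png

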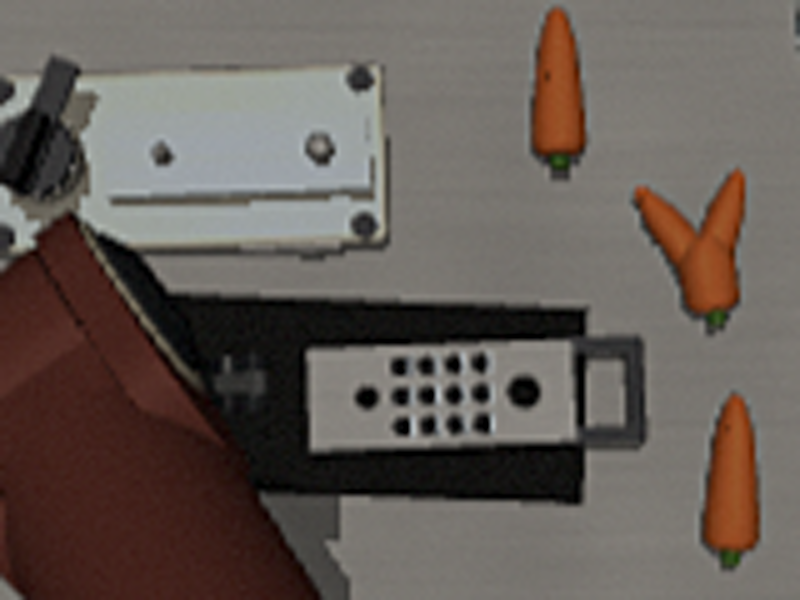

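Call:
step_arm(motion=[0.5,-42,-12,0,0,0,1,-84,-24,0,0,0,2,-126,-36,0,0,0,2,-168,-48,0,0,0,3,-210,-60,0,0,0], grip=32)

```text
clock: 14.4
eef_pos: [0.4598, -0.0886, 0.2537]
eef_rot: [[-1.0, -0.023, 0.001], [-0.023, 1.0, -0.0], [-0.001, -0.0, -1.0]]
contact_force: [0.8, 0.5, -0.5]
grip_width: 0.0319
grasp_force: 0.0
```

Call:
step_arm(motion=[0,-30,-30,0,0,0,0,-54,-65,0,0,0,0,-54,-100,0,0,0,0,-54,-130,0,0,0,0,-54,-130,0,0,0])

```text
clock: 14.9
eef_pos: [0.458, -0.1409, 0.1209]
eef_rot: [[-1.0, -0.023, -0.007], [-0.023, 1.0, 0.001], [0.007, 0.002, -1.0]]
contact_force: [-0.4, -0.6, 0.9]
grip_width: 0.0323
grasp_force: 0.0
```

```bash
python3 -c "
from h import *
st()"
```

```text
t 14.9 q [ 30.  39. -23. 119.  31.  29.  75.] pos [ 458.  -140.9  120.9] yang 91.29 z [-0.007  0.001 -1.   ] F [-0.4 -0.6  0.9] w 32.3 gf 0.0
```

Call:
step_arm(motion=[0.5,0,-20,0,0,0,0.5,0,-36,0,0,0,0.5,0,-44,0,0,0,0.5,0,-47.5,0,0,0,0.5,0,-47.5,0,0,0])

```text
clock: 15.4
eef_pos: [0.4609, -0.141, 0.077]
eef_rot: [[-1.0, -0.023, 0.001], [-0.023, 1.0, -0.0], [-0.001, -0.0, -1.0]]
contact_force: [-0.1, 0.3, -0.2]
grip_width: 0.0318
grasp_force: 0.0
```

Call:
step_arm(motion=[0,0,0,0,0,0,0,0,0,0,0,0,0,0,0,0,0,0,0,0,0,0,0,0,0,0,0,0,0,0], grip=0)

```text
clock: 15.9
eef_pos: [0.4609, -0.1413, 0.0774]
eef_rot: [[-1.0, -0.023, 0.002], [-0.023, 1.0, -0.001], [-0.002, -0.001, -1.0]]
contact_force: [-1.0, -0.7, 6.8]
grip_width: 0.0096
grasp_force: 58.6
```

```bash
python3 -c "
from h import *
st()"
```

```text
t 15.9 q [ 27.  43. -19. 120.  35.  22.  71.] pos [ 460.9 -141.3   77.4] yang 91.31 z [ 0.002 -0.001 -1.   ] F [-1.  -0.7  6.8] w 9.6 gf 58.6
```

Call:
step_arm(motion=[0,0.5,10,0,0,0,0,1,20,0,0,0,0,3,31,0,0,0,0,6,46,0,0,0,0,10,61,0,0,0])

```text
clock: 16.4
eef_pos: [0.4598, -0.1311, 0.1383]
eef_rot: [[-1.0, -0.023, -0.001], [-0.023, 1.0, -0.0], [0.001, -0.0, -1.0]]
contact_force: [-0.1, -0.4, -4.6]
grip_width: 0.0092
grasp_force: 58.5
```

Call:
step_arm(motion=[0,5,14,0,0,0,0,12,28,0,0,0,0,20,42,0,0,0,0,28,55,0,0,0,0,38,68,0,0,0])

```text
clock: 16.9
eef_pos: [0.4598, -0.0928, 0.2064]
eef_rot: [[-1.0, -0.023, -0.001], [-0.023, 1.0, -0.001], [0.001, -0.0, -1.0]]
contact_force: [-0.8, 0.2, -4.6]
grip_width: 0.0099
grasp_force: 58.5
```

Call:
step_arm(motion=[0,10,15,0,0,0,0,20,30,0,0,0,0,30,45,0,0,0,0,40,60,0,0,0,0,50,75,0,0,0])

```text
clock: 17.4
eef_pos: [0.4596, -0.042, 0.2813]
eef_rot: [[-1.0, -0.024, -0.001], [-0.024, 1.0, -0.0], [0.001, -0.0, -1.0]]
contact_force: [-0.1, 0.6, -4.2]
grip_width: 0.0096
grasp_force: 58.5
```

Call:
step_arm(motion=[0,4,5,0,0,0,0,8,10,0,0,0,0,12,15,0,0,0,0,16,20,0,0,0,0,20,25,0,0,0])

```text
clock: 17.9
eef_pos: [0.4602, -0.0231, 0.3053]
eef_rot: [[-1.0, -0.023, -0.001], [-0.023, 1.0, -0.0], [0.001, -0.0, -1.0]]
contact_force: [-0.2, 0.1, -4.7]
grip_width: 0.0098
grasp_force: 58.5
```

```bash
cat >> h.py <<'E'
def prof(n='side',dz=.001,xr=(.41,.51)):
    p=np.array(r.observe()['eef_pos']); c=cap(n); P=cloud(c); P[...,2]-=dz; x,y,z=P[...,0],P[...,1],P[...,2]
    for a in np.arange(.01,p[2]-.03,.025):
        m=(x>xr[0])&(x<xr[1])&(abs(y-p[1])<.22)&(z>a)&(z<a+.025); Q=P[m]
        if len(Q)>5: print(f'z{a:.3f} n{len(Q)} dy',((np.percentile(Q[:,1],[5,50,95])-p[1])*1e3).round(),'x',(np.percentile(Q[:,0],[5,95])*1e3).round())
E
python3 -c "
from h import *
st(); prof()"
```

```text
t 17.9 q [ 26.  22. -36. 111.  16.  53.  74.] pos [460.2 -23.1 305.3] yang 91.29 z [-0.001 -0.    -1.   ] F [-0.2  0.1 -4.7] w 9.8 gf 58.5
z0.010 n165 dy [-179. -167.  217.] x [412. 509.]
z0.210 n632 dy [ 58. 175. 198.] x [425. 477.]
z0.235 n1956 dy [  6. 105. 191.] x [427. 484.]
z0.260 n221 dy [-29.   9.  36.] x [448. 467.]
```

The profile shows the plate held rigidly and almost level, so it did not swing. I'll yaw it 180° in this hold, then tilt the tool and use the mat to push it over.

Call:
step_arm(motion=[0,8,2,0,0,-8,0,18,4,0,0,-16,0,28,6,0,0,-24,0,38,8,0,0,-32,0,48,10,0,0,-40])

```text
clock: 18.45
eef_pos: [0.4599, 0.0253, 0.3151]
eef_rot: [[-0.777, 0.63, -0.002], [0.63, 0.777, 0.0], [0.002, -0.001, -1.0]]
contact_force: [0.3, 0.7, -4.3]
grip_width: 0.0098
grasp_force: 58.5
```

Call:
step_arm(motion=[0,10,0,0,0,-8,0,20,0,0,0,-16,0,30,0,0,0,-24,0,40,0,0,0,-32,0,50,0,0,0,-40])

```text
clock: 18.95
eef_pos: [0.4597, 0.0756, 0.3148]
eef_rot: [[-0.19, 0.982, -0.003], [0.982, 0.19, 0.001], [0.001, -0.003, -1.0]]
contact_force: [1.1, 0.8, -3.9]
grip_width: 0.0097
grasp_force: 58.6
```

Call:
step_arm(motion=[0,10,0,0,0,-8,0,20,0,0,0,-16,0,30,0,0,0,-24,0,40,0,0,0,-32,0,50,0,0,0,-40])

```text
clock: 19.45
eef_pos: [0.4597, 0.1258, 0.3148]
eef_rot: [[0.485, 0.874, -0.003], [0.874, -0.485, 0.001], [-0.0, -0.003, -1.0]]
contact_force: [0.3, 0.4, -4.0]
grip_width: 0.0096
grasp_force: 58.5
```

Call:
step_arm(motion=[0,10,0,0,0,-8,0,20,0,0,0,-16,0,30,0,0,0,-24,0,40,0,0,0,-32,0,50,0,0,0,-40])

```text
clock: 19.95
eef_pos: [0.46, 0.1762, 0.3149]
eef_rot: [[0.934, 0.358, -0.002], [0.358, -0.934, 0.002], [-0.001, -0.002, -1.0]]
contact_force: [1.0, -0.1, -4.3]
grip_width: 0.0097
grasp_force: 58.5
```

Call:
step_arm(motion=[0,10,0,0,0,-8,0,20,0,0,0,-16,0,30,0,0,0,-20,0,40,0,0,0,-20,0,50,0,0,0,-20])

```text
clock: 20.45
eef_pos: [0.4603, 0.2262, 0.3152]
eef_rot: [[1.0, 0.025, -0.0], [0.025, -1.0, 0.001], [-0.0, -0.001, -1.0]]
contact_force: [0.5, -0.1, -4.1]
grip_width: 0.0094
grasp_force: 58.5
```

```bash
python3 -c "
from h import *
st(); prof('top',.003)"
```

```text
t 20.45 q [ -31.   22.    4.  103.   -2.   54. -115.] pos [460.3 226.2 315.2] yang -88.59 z [-0.     0.001 -1.   ] F [ 0.5 -0.1 -4.1] w 9.4 gf 58.5
z0.010 n53 dy [-32. -11.  64.] x [412. 478.]
z0.235 n1497 dy [-190. -120.  -25.] x [437. 493.]
z0.260 n146 dy [-82. -52. -20.] x [434. 492.]
z0.285 n10 dy [-33. -31. -26.] x [448. 474.]
```

Call:
step_arm(motion=[0,-8.5,-0.6,8,0,0,0,-17,-2.4,16,0,0,0,-25,-5.3,24,0,0,0,-32,-9.3,32,0,0,0,-39,-14.3,40,0,0])

```text
clock: 21.0
eef_pos: [0.4609, 0.1848, 0.3015]
eef_rot: [[1.0, 0.026, 0.003], [0.018, -0.763, 0.646], [0.019, -0.645, -0.764]]
contact_force: [-0.7, -0.3, -6.0]
grip_width: 0.0094
grasp_force: 58.7
```

Call:
step_arm(motion=[0,-6,-5.7,8,0,0,0,-12,-12,16,0,0,0,-13.5,-16,20,0,0,0,-13.5,-16,20,0,0,0,-13.5,-16,20,0,0])

```text
clock: 21.5
eef_pos: [0.461, 0.1718, 0.2848]
eef_rot: [[1.0, 0.024, 0.001], [0.011, -0.502, 0.865], [0.021, -0.864, -0.502]]
contact_force: [-1.5, -0.1, -4.4]
grip_width: 0.0095
grasp_force: 59.1
```

```bash
python3 -c "
from h import *
st(); prof('top',.003)
c=cap('side'); cv2.imwrite('pics/s4.png',cv2.resize(c['img'][70:330,80:420,::-1],(780,596)))"
```

```text
t 21.5 q [ 19.  33. -26. 120. -67.  51. -37.] pos [461.  171.8 284.8] yang -87.3 z [ 0.001  0.865 -0.502] F [-1.5 -0.1 -4.4] w 9.5 gf 59.1
z0.010 n176 dy [ 38. 121. 207.] x [413. 501.]
z0.060 n8 dy [48. 49. 50.] x [437. 496.]
z0.085 n15 dy [48. 48. 49.] x [438. 495.]
z0.110 n9 dy [47. 48. 48.] x [437. 493.]
z0.135 n15 dy [47. 47. 48.] x [439. 493.]
z0.160 n23 dy [46. 47. 48.] x [437. 494.]
z0.185 n21 dy [46. 46. 47.] x [437. 493.]
z0.210 n60 dy [46. 51. 57.] x [434. 492.]
z0.235 n108 dy [51. 55. 67.] x [432. 493.]
```

View pics/s4.png

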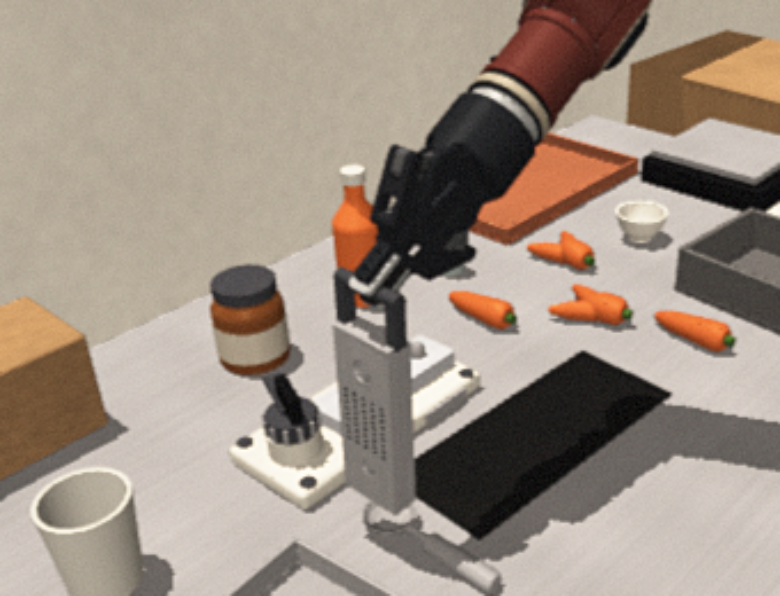

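The plate now hangs vertically from the bar at about (375,290), fine face towards +y, bottom at (375,500). Next I move it over the mat and lower its end.

Call:
step_arm(motion=[0,-21,0,0,0,0,0,-42,0,0,0,0,0,-63,-5,0,0,0,0,-84,-15,0,0,0,0,-105,-25,0,0,0])

```text
clock: 22.1
eef_pos: [0.4609, 0.0676, 0.2609]
eef_rot: [[1.0, 0.028, -0.0], [0.014, -0.503, 0.864], [0.024, -0.864, -0.503]]
contact_force: [0.2, -0.0, -4.1]
grip_width: 0.0098
grasp_force: 59.1
```

Call:
step_arm(motion=[0,0,-10,0,0,0,0,0,-18,0,0,0,0,0,-24,0,0,0,0,0,-28,0,0,0,0,0,-30,0,0,0])

```text
clock: 22.6
eef_pos: [0.4612, 0.0708, 0.2339]
eef_rot: [[1.0, 0.026, -0.002], [0.014, -0.49, 0.872], [0.022, -0.871, -0.49]]
contact_force: [0.7, 1.0, 12.1]
grip_width: 0.0098
grasp_force: 60.2
```

```bash
python3 -c "
from h import *
st(); prof('top',.003);prof('side',.001)"
```

```text
t 22.6 q [ 28.  39. -22. 119. -59.  56. -30.] pos [461.2  70.8 233.9] yang -86.91 z [-0.002  0.872 -0.49 ] F [ 0.7  1.  12.1] w 9.8 gf 60.2
z0.010 n130 dy [121. 146. 219.] x [412. 499.]
z0.060 n6 dy [48. 48. 48.] x [436. 492.]
z0.085 n6 dy [46. 47. 48.] x [442. 493.]
z0.110 n9 dy [47. 47. 48.] x [436. 487.]
z0.135 n14 dy [46. 47. 52.] x [437. 490.]
z0.160 n57 dy [48. 53. 69.] x [436. 492.]
z0.185 n84 dy [52. 58. 68.] x [434. 494.]
z0.010 n475 dy [ 55.  72. 168.] x [414. 497.]
z0.035 n269 dy [52. 70. 72.] x [436. 492.]
z0.060 n278 dy [52. 70. 72.] x [436. 491.]
z0.085 n307 dy [50. 70. 71.] x [435. 490.]
z0.110 n337 dy [49. 69. 71.] x [435. 491.]
z0.135 n305 dy [49. 68. 70.] x [435. 490.]
z0.160 n337 dy [48. 61. 69.] x [432. 493.]
z0.185 n548 dy [-40.  52.  65.] x [433. 490.]
```

Call:
step_arm(motion=[0,-17,1,0,0,0,0,-34,0,0,0,0,0,-51,-2,0,0,0,0,-67,-6,0,0,0,0,-83,-12,0,0,0])

```text
clock: 23.2
eef_pos: [0.4611, -0.0163, 0.2197]
eef_rot: [[1.0, 0.024, 0.001], [0.011, -0.496, 0.868], [0.022, -0.868, -0.496]]
contact_force: [1.6, -3.9, 9.6]
grip_width: 0.0092
grasp_force: 58.8
```

```bash
python3 -c "
from h import *
st(); prof('side',.001)"
```

```text
t 23.2 q [ 35.  41. -18. 115. -51.  63. -30.] pos [461.1 -16.3 219.7] yang -87.23 z [ 0.001  0.868 -0.496] F [ 1.6 -3.9  9.6] w 9.2 gf 58.8
z0.010 n618 dy [-199.  145.  208.] x [418. 505.]
z0.035 n376 dy [117. 137. 144.] x [436. 493.]
z0.060 n391 dy [106. 125. 132.] x [436. 492.]
z0.085 n387 dy [ 94. 112. 119.] x [435. 492.]
z0.110 n405 dy [ 81.  99. 107.] x [435. 492.]
z0.135 n427 dy [69. 87. 95.] x [433. 492.]
z0.160 n351 dy [-38.  62.  75.] x [432. 494.]
z0.185 n452 dy [-35.  46.  65.] x [441. 485.]
```

Call:
step_arm(motion=[0,-14,-4,-6,0,0,0,-26,-10,-12,0,0,0,-36,-18.5,-18,0,0,0,-44,-29,-24,0,0,0,-49.5,-41.5,-30,0,0])

```text
clock: 23.75
eef_pos: [0.4625, -0.07, 0.1772]
eef_rot: [[1.0, 0.02, 0.009], [0.013, -0.871, 0.491], [0.017, -0.491, -0.871]]
contact_force: [0.9, -1.8, 0.2]
grip_width: 0.0096
grasp_force: 67.5
```

```bash
python3 -c "
from h import *
st(); prof('side',.001)"
```

```text
t 23.75 q [ 23.  35.  -6. 116. -36.  45. -41.] pos [462.5 -70.  177.2] yang -88.68 z [ 0.009  0.491 -0.871] F [ 0.9 -1.8  0.2] w 9.6 gf 67.5
z0.010 n639 dy [-146.  181.  199.] x [419. 502.]
z0.035 n590 dy [129. 158. 179.] x [436. 493.]
z0.060 n611 dy [ 84. 122. 141.] x [436. 492.]
z0.085 n569 dy [ 56.  82. 104.] x [435. 493.]
z0.110 n311 dy [20. 40. 58.] x [434. 495.]
z0.135 n263 dy [-42.  11.  40.] x [452. 470.]
```

Call:
step_arm(motion=[0,-4,-14.5,-6,0,0,0,-5,-30.5,-12,0,0,0,-4,-48,-18,0,0,0,-1,-66,-24,0,0,0,2.5,-82,-28,0,0])

```text
clock: 24.3
eef_pos: [0.4612, -0.0639, 0.0943]
eef_rot: [[1.0, 0.022, 0.002], [0.022, -0.999, 0.03], [0.003, -0.03, -1.0]]
contact_force: [0.5, -1.9, -0.5]
grip_width: 0.0091
grasp_force: 77.7
```

Call:
step_arm(motion=[0,0,0,-2,0,0,0,1,-2,-2,0,0,0,1,-4,-2,0,0,0,1,-5,-2,0,0,0,1,-5,-2,0,0])

```text
clock: 24.8
eef_pos: [0.4602, -0.0614, 0.0895]
eef_rot: [[1.0, 0.022, -0.001], [0.022, -1.0, 0.002], [-0.001, -0.002, -1.0]]
contact_force: [0.6, 2.9, 0.2]
grip_width: 0.0095
grasp_force: 77.6
```

```bash
python3 -c "
from h import *
st(); prof('side',.001)"
```

```text
t 24.8 q [ -3.  40.  12. 123. -25.  19. -59.] pos [460.2 -61.4  89.5] yang -88.72 z [-0.001  0.002 -1.   ] F [0.6 2.9 0.2] w 9.5 gf 77.6
z0.010 n1696 dy [-148.  131.  197.] x [431. 488.]
z0.035 n586 dy [-6. 54. 99.] x [434. 490.]
```

Call:
step_arm(motion=[0,0,0,0,0,0,0,0,0,0,0,0,0,0,0,0,0,0,0,0,-4,0,0,0,0,0,-7,0,0,0], grip=30)

```text
clock: 25.35
eef_pos: [0.4604, -0.0617, 0.0823]
eef_rot: [[1.0, 0.023, 0.0], [0.023, -1.0, -0.0], [0.0, 0.0, -1.0]]
contact_force: [-0.5, 0.5, -0.5]
grip_width: 0.0298
grasp_force: 0.0
```

Call:
step_arm(motion=[0,0,0,0,0,0,0,0,0,0,0,0,0,0,0,0,0,0,0,0,0,0,0,0,0,0,0,0,0,0], grip=0)

```text
clock: 25.85
eef_pos: [0.4604, -0.0618, 0.0825]
eef_rot: [[1.0, 0.023, 0.0], [0.023, -1.0, -0.0], [0.0, 0.0, -1.0]]
contact_force: [0.7, -1.2, -1.0]
grip_width: 0.0095
grasp_force: 58.5
```

```bash
python3 -c "
from h import *
st(); prof('side',.001)"
```

```text
t 25.85 q [ -3.  41.  11. 123. -25.  18. -58.] pos [460.4 -61.8  82.5] yang -88.71 z [ 0. -0. -1.] F [ 0.7 -1.2 -1. ] w 9.5 gf 58.5
z0.010 n2014 dy [-146.  107.  197.] x [431. 489.]
z0.035 n124 dy [-26.  10.  35.] x [449. 466.]
```

Call:
step_arm(motion=[0,0,0,0,0,0,0,0,0,0,0,0,0,0,5,0,0,0,0,0,40,0,0,0,0,0,80,0,0,0], grip=30)

```text
clock: 26.4
eef_pos: [0.4595, -0.0613, 0.1629]
eef_rot: [[1.0, 0.023, -0.004], [0.023, -1.0, 0.001], [-0.004, -0.001, -1.0]]
contact_force: [2.1, -0.3, -0.5]
grip_width: 0.0299
grasp_force: 0.0
```

Call:
step_arm(motion=[0,24,0,0,0,8.2,-1,48,0,0,0,16.4,-1.5,72,0,0,0,24.6,-2,96,0,0,0,32.8,-2.5,118.5,0,0,0,41], grip=85)

```text
clock: 26.9
eef_pos: [0.4577, 0.0582, 0.1631]
eef_rot: [[0.735, 0.678, 0.0], [0.678, -0.735, 0.0], [0.001, -0.0, -1.0]]
contact_force: [-0.4, 0.6, 0.3]
grip_width: 0.0847
grasp_force: 0.0
```

Call:
step_arm(motion=[0,0,0,0,0,8.2,0,0,0,0,0,16.4,0,0,0,0,0,24.6,0,0,0,0,0,32.8,0,0,0,0,0,41])

```text
clock: 27.4
eef_pos: [0.4577, 0.057, 0.163]
eef_rot: [[0.11, 0.994, 0.0], [0.994, -0.11, -0.0], [-0.0, 0.0, -1.0]]
contact_force: [0.4, 0.4, 0.5]
grip_width: 0.0852
grasp_force: 0.0
```

Call:
step_arm(motion=[0,0,0,0,0,8,0,0,0,0,0,8,0,0,0,0,0,8,0,0,0,0,0,8,0,0,0,0,0,8])

```text
clock: 27.9
eef_pos: [0.4579, 0.057, 0.1627]
eef_rot: [[-0.022, 1.0, 0.0], [1.0, 0.022, -0.0], [-0.0, 0.0, -1.0]]
contact_force: [-0.3, -0.3, -0.3]
grip_width: 0.0856
grasp_force: 0.0
```

```bash
python3 -c "
from h import *
st()
for n,dz in(('top',.003),('side',.001)):
    c=cap(n); P=cloud(c); P[...,2]-=dz; x,y,z=P[...,0],P[...,1],P[...,2]
    m=zbig(P,(abs(x-.455)<.06)&(y>-.12)&(y<.18)&(z>.012)&(z<.035)); print(n,rect(P[m]),np.median(P[m][:,2]),m.sum())
cv2.imwrite('pics/s5.png',cv2.resize(c['img'][150:330,130:370,::-1],(800,600),interpolation=cv2.INTER_CUBIC))"
```

```text
t 27.9 q [ -6.  31.  -5. 121.   5.  28. -14.] pos [457.9  57.  162.7] yang 1.25 z [ 0. -0. -1.] F [-0.3 -0.3 -0.3] w 85.6 gf 0.0
top (array([461.9, -27.1]), array([63.7, 77.3]), 2.9) 0.024051008028418978 353
side (array([462.5,  35.1]), array([ 65.3, 205.3]), 0.5) 0.025423099199220478 1664
```

View pics/s5.png

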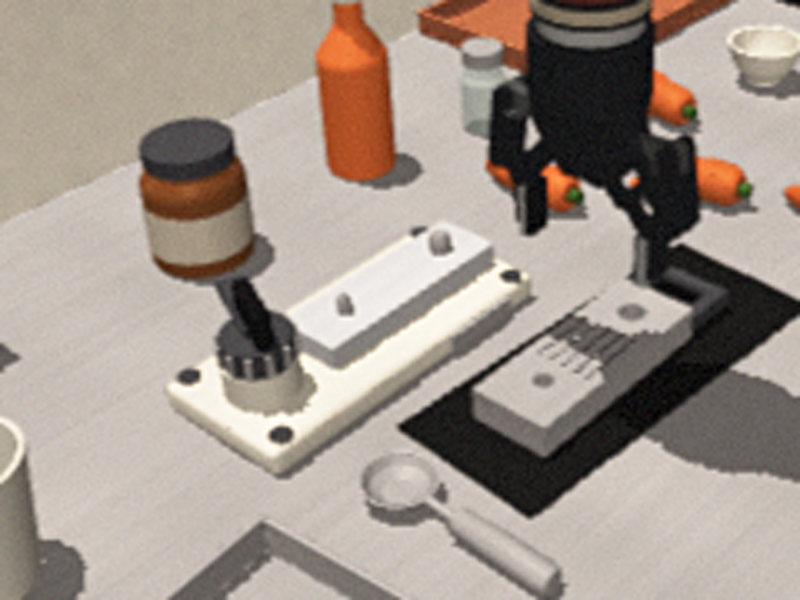

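The fine dots face up, with the holes at (632,312) and (543,380) and the handle towards -y. I'll grip it across the width.

Call:
step_arm(motion=[4,0,-30,0,0,0,4,0,-60,0,0,0,4,0,-80,0,0,0,4,0,-89,0,0,0,4,0,-90,0,0,0])

```text
clock: 28.5
eef_pos: [0.4615, 0.0569, 0.0718]
eef_rot: [[-0.023, 1.0, -0.002], [1.0, 0.023, -0.0], [-0.0, -0.002, -1.0]]
contact_force: [-0.0, -0.3, -0.2]
grip_width: 0.0847
grasp_force: 0.0
```

Call:
step_arm(motion=[0,0,0,0,0,0,0,0,0,0,0,0,0,0,0,0,0,0,0,0,0,0,0,0,0,0,0,0,0,0], grip=0)

```text
clock: 29.0
eef_pos: [0.4618, 0.0569, 0.0738]
eef_rot: [[-0.023, 1.0, 0.0], [1.0, 0.023, 0.0], [0.0, 0.0, -1.0]]
contact_force: [-1.3, 0.9, 6.9]
grip_width: 0.0591
grasp_force: 67.3
```

Call:
step_arm(motion=[0,0,10,0,0,0,0,0,25,0,0,0,0,0,45,0,0,0,0,0,65,0,0,0,0,0,85,0,0,0])

```text
clock: 29.5
eef_pos: [0.4617, 0.0568, 0.1587]
eef_rot: [[-0.023, 1.0, 0.0], [1.0, 0.023, 0.0], [0.0, 0.0, -1.0]]
contact_force: [-0.4, 0.1, -5.8]
grip_width: 0.0585
grasp_force: 66.1
```

```bash
python3 -c "
from h import *
st()"
```

```text
t 29.5 q [ -6.  32.  -5. 120.   6.  28. -14.] pos [461.7  56.8 158.7] yang 1.31 z [ 0.  0. -1.] F [-0.4  0.1 -5.8] w 58.5 gf 66.1
```

Call:
step_arm(motion=[30,8,0,0,0,0,60,17,0,0,0,0,90,26,0,0,0,0,120,34,0,0,0,0,142.3,40,0,0,0,0])

```text
clock: 30.0
eef_pos: [0.6057, 0.0974, 0.1579]
eef_rot: [[-0.023, 1.0, 0.001], [1.0, 0.023, 0.001], [0.0, 0.001, -1.0]]
contact_force: [-0.6, -0.0, -3.4]
grip_width: 0.0589
grasp_force: 66.1
```

Call:
step_arm(motion=[0,0,0,0,0,0,0,0,-5,0,0,0,0,0,-12,0,0,0,0,0,-17,0,0,0,0,0,-17,0,0,0])

```text
clock: 30.5
eef_pos: [0.6028, 0.0964, 0.1393]
eef_rot: [[-0.023, 1.0, -0.004], [1.0, 0.023, -0.001], [-0.001, -0.004, -1.0]]
contact_force: [0.1, -0.7, -4.5]
grip_width: 0.0586
grasp_force: 66.4
```

```bash
python3 -c "
from h import *
st()
for n,dz in(('top',.003),('side',.001)):
    c=cap(n); P=cloud(c); P[...,2]-=dz; x,y,z=P[...,0],P[...,1],P[...,2]
    m=zbig(P,(abs(x-.6)<.06)&(y>-.035)&(y<.2)&(z>.065)&(z<.105)); print(n,rect(P[m]),m.sum())
    Q=P[(abs(x-.603)<.02)&(y>.14)&(y<.17)&(z>.06)&(z<.11)]; W=P[(abs(x-.603)<.02)&(y>.025)&(y<.06)&(z>.06)&(z<.11)]; print(np.median(Q[:,2]),np.median(W[:,2]))"
```

```text
t 30.5 q [ -8.  43.  -5.  98.   5.  40. -14.] pos [602.8  96.4 139.3] yang 1.3 z [-0.004 -0.001 -1.   ] F [ 0.1 -0.7 -4.5] w 58.6 gf 66.4
top (array([603.8,  17.8]), array([64.9, 88.5]), 3.5) 457
nan 0.09218772155867938
side (array([605.2,  76. ]), array([ 88.4, 203.4]), 2.7) 1525
0.09206821083637468 0.09136816207360365
  return _methods._mean(a, axis=axis, dtype=dtype,
  ret = ret.dtype.type(ret / rcount)
```

Call:
step_arm(motion=[0,0,-5,0,0,0,0,0,-10,0,0,0,0,0,-14,0,0,0,0,0,-17,0,0,0,0,0,-20,0,0,0])

```text
clock: 31.1
eef_pos: [0.6042, 0.0969, 0.1202]
eef_rot: [[-0.023, 1.0, -0.0], [1.0, 0.023, -0.0], [-0.0, -0.0, -1.0]]
contact_force: [-0.3, -0.1, -5.3]
grip_width: 0.0591
grasp_force: 66.4
```

Call:
step_arm(motion=[0,0,-2,0,0,0,0,0,-5,0,0,0,0,0,-8,0,0,0,0,0,-10,0,0,0,0,0,-11,0,0,0])

```text
clock: 31.6
eef_pos: [0.6041, 0.0972, 0.1098]
eef_rot: [[-0.023, 1.0, -0.001], [1.0, 0.023, 0.0], [0.0, -0.001, -1.0]]
contact_force: [-2.9, -0.3, 3.1]
grip_width: 0.0588
grasp_force: 67.2
```

```bash
python3 -c "
from h import *
st()"
```

```text
t 31.6 q [ -8.  45.  -5.  98.   5.  37. -15.] pos [604.1  97.2 109.8] yang 1.33 z [-0.001  0.    -1.   ] F [-2.9 -0.3  3.1] w 58.8 gf 67.2
```

Call:
step_arm(motion=[0,0,0,0,0,0,0,0,0,0,0,0,0,0,10,0,0,0,0,0,40,0,0,0,0,0,78,0,0,0], grip=85)

```text
clock: 32.1
eef_pos: [0.6037, 0.0967, 0.188]
eef_rot: [[-0.023, 1.0, -0.002], [1.0, 0.023, -0.001], [-0.001, -0.002, -1.0]]
contact_force: [0.4, 1.0, 0.8]
grip_width: 0.085
grasp_force: 0.0
```

Call:
step_arm(motion=[0,20,5,0,0,8.2,-1,45,5,0,0,16.4,-2,70,5,0,0,24.6,-3,95,5,0,0,32.8,-3.5,120.5,5,0,0,41], grip=45)

```text
clock: 32.6
eef_pos: [0.6011, 0.2181, 0.1941]
eef_rot: [[-0.677, 0.736, 0.002], [0.736, 0.677, 0.0], [-0.001, 0.002, -1.0]]
contact_force: [-0.4, -1.2, -0.0]
grip_width: 0.0452
grasp_force: 0.0
```

Call:
step_arm(motion=[0,0,0,0,0,8,0,0,0,0,0,16,0,0,0,0,0,24,0,0,0,0,0,27,0,0,0,0,0,27])

```text
clock: 33.1
eef_pos: [0.6013, 0.217, 0.1936]
eef_rot: [[-0.935, 0.354, 0.002], [0.354, 0.935, 0.0], [-0.001, 0.001, -1.0]]
contact_force: [0.3, -0.4, 0.9]
grip_width: 0.0451
grasp_force: 0.0
```

```bash
python3 -c "
from h import *
st()
for n,dz in(('top',.003),('side',.001)):
    c=cap(n); P=cloud(c); P[...,2]-=dz; x,y,z=P[...,0],P[...,1],P[...,2]
    m=zbig(P,(abs(x-.6)<.06)&(y>-0.01)&(y<.19)&(z>.059)&(z<.069)); print(n,rect(P[m]),m.sum(),np.median(P[m][:,2]))
    m=(abs(x-.6)<.05)&(y>.18)&(y<.26)&(z>.084)&(z<.096); print(rect(P[m]),m.sum())"
```

```text
t 33.1 q [ -8.  43. -24.  90.  20.  51.  30.] pos [601.3 217.  193.6] yang 69.25 z [ 0.002  0.    -1.   ] F [ 0.3 -0.4  0.9] w 45.1 gf 0.0
top (array([604.2,  97.8]), array([ 60.8, 159.2]), 1.1) 981 0.06292768431234641
(array([0., 0.]), array([0., 0.]), 0.0) 0
side (array([605. ,  96.7]), array([ 63.6, 162.2]), 1.3) 1047 0.06199511123894119
(array([601.6, 217.7]), array([12.4, 46.8]), 70.0) 101
```

Call:
step_arm(motion=[0,0,-15,0,0,0,0,0,-30,0,0,0,0,0,-40,0,0,0,0,0,-45,0,0,0,0,0,-45,0,0,0])

```text
clock: 33.7
eef_pos: [0.6001, 0.2172, 0.1461]
eef_rot: [[-0.936, 0.353, -0.003], [0.353, 0.936, -0.001], [0.002, -0.002, -1.0]]
contact_force: [-0.5, -0.3, 0.0]
grip_width: 0.0449
grasp_force: 0.0
```

Call:
step_arm(motion=[0,0,0,0,0,0,0,0,0,0,0,0,0,0,0,0,0,0,0,0,0,0,0,0,0,0,0,0,0,0], grip=0)

```text
clock: 34.2
eef_pos: [0.601, 0.2175, 0.1484]
eef_rot: [[-0.935, 0.354, 0.001], [0.354, 0.935, 0.0], [-0.001, 0.001, -1.0]]
contact_force: [-1.3, -1.3, 4.8]
grip_width: 0.0103
grasp_force: 61.2
```

Call:
step_arm(motion=[0,0,0,0,0,-6,0,0,0,0,0,-12,0,0,0,0,0,-18,0,0,0,0,0,-24,0,0,0,0,0,-30])

```text
clock: 34.7
eef_pos: [0.6009, 0.2173, 0.1484]
eef_rot: [[-0.631, 0.776, 0.001], [0.776, 0.631, -0.0], [-0.001, 0.0, -1.0]]
contact_force: [-0.9, -1.5, 4.4]
grip_width: 0.0107
grasp_force: 61.3
```

```bash
python3 -c "
from h import *
st();print(r.observe()['moment'])"
```

```text
t 34.7 q [-14.  45. -14.  92.  14.  45.   5.] pos [600.9 217.3 148.4] yang 39.13 z [ 0.001 -0.    -1.   ] F [-0.9 -1.5  4.4] w 10.7 gf 61.3
[-0.27561879  0.29023456  0.14010914]
```

Turning smoothly (0.14 N m). 38° is left to reach 1.4°, and I go 2° past that to be sure of the stop.

Call:
step_arm(motion=[0,0,0,0,0,-7,0,0,0,0,0,-14,0,0,0,0,0,-21,0,0,0,0,0,-28,0,0,0,0,0,-33])

```text
clock: 35.2
eef_pos: [0.6006, 0.2172, 0.1484]
eef_rot: [[-0.107, 0.994, 0.0], [0.994, 0.107, -0.001], [-0.001, 0.0, -1.0]]
contact_force: [-1.4, -2.1, 4.6]
grip_width: 0.0103
grasp_force: 61.3
```

Call:
step_arm(motion=[0,0,0,0,0,-2,0,0,0,0,0,-4,0,0,0,0,0,-6,0,0,0,0,0,-7,0,0,0,0,0,-7])

```text
clock: 35.7
eef_pos: [0.6005, 0.2172, 0.1484]
eef_rot: [[0.006, 1.0, 0.0], [1.0, -0.006, -0.002], [-0.002, 0.0, -1.0]]
contact_force: [-2.1, -3.0, 5.9]
grip_width: 0.0106
grasp_force: 62.9
```

```bash
python3 -c "
from h import *
st();print(r.observe()['moment'])"
```

```text
t 35.7 q [-20.  44.  -3.  92.   3.  44. -25.] pos [600.5 217.2 148.4] yang -0.32 z [ 0.    -0.002 -1.   ] F [-2.1 -3.   5.9] w 10.6 gf 62.9
[-0.43968092  0.36139645  0.95661879]
```

Call:
step_arm(motion=[0,0,0,0,0,0,0,0,0,0,0,0,0,0,15,0,0,0,0,0,50,0,0,0,0,0,90,0,0,0], grip=45)

```text
clock: 36.2
eef_pos: [0.6002, 0.2173, 0.2381]
eef_rot: [[0.012, 1.0, -0.003], [1.0, -0.012, -0.001], [-0.001, -0.003, -1.0]]
contact_force: [-0.2, 0.6, 0.5]
grip_width: 0.045
grasp_force: 0.0
```

Call:
step_arm(motion=[-20,-30,5,0,0,0,-45,-60,5,0,0,0,-70,-95,5,0,0,0,-90,-130,5,0,0,0,-110,-165,5,0,0,0])

```text
clock: 36.7
eef_pos: [0.4901, 0.0513, 0.2437]
eef_rot: [[0.012, 1.0, 0.002], [1.0, -0.012, 0.0], [0.0, 0.002, -1.0]]
contact_force: [0.5, -0.2, 0.1]
grip_width: 0.0452
grasp_force: 0.0
```

```bash
python3 -c "
from h import *
st()
for n,dz in(('top',.003),('side',.001)):
    c=cap(n); P=cloud(c); P[...,2]-=dz; x,y,z=P[...,0],P[...,1],P[...,2]; print(n); carrots(c,P)
    m=(abs(x-.6)<.06)&(y>.13)&(y<.26)&(z>.068)&(z<.076); print('tongue',rect(P[m]),m.sum())
    m=(abs(x-.6)<.05)&(y>.18)&(y<.26)&(z>.08)&(z<.1); print('bar',rect(P[m]),m.sum())
    if n=='top': cv2.imwrite('pics/t6.png',cv2.resize(c['img'][160:310,180:400,::-1],(792,540),interpolation=cv2.INTER_CUBIC))"
```

```text
t 36.7 q [ -6.  26.  -4. 111.   2.  43. -12.] pos [490.1  51.3 243.7] yang -0.68 z [ 0.002  0.    -1.   ] F [ 0.5 -0.2  0.1] w 45.2 gf 0.0
top
blob [288. 144.] 81 mean [ 0.7819 -0.0249  0.1148] zmax 0.1303 rect (array([785. , -23.2]), array([50.4, 19.9]), 10.5)
blob [369. 193.] 274 mean [ 0.6539 -0.2752  0.0246] zmax 0.0414 rect (array([ 653.3, -277.3]), array([67. , 76.6]), 79.4)
blob [311. 198.] 210 mean [ 0.6412 -0.0966  0.0257] zmax 0.0355 rect (array([648.3, -97.4]), array([28.3, 86.6]), 89.7)
blob [340. 228.] 291 mean [ 0.5451 -0.1829  0.0248] zmax 0.0366 rect (array([ 545.5, -184.8]), array([79.6, 66. ]), 10.7)
blob [352. 268.] 235 mean [ 0.4267 -0.2147  0.0256] zmax 0.036 rect (array([ 432.9, -214.2]), array([86.6, 31.6]), 0.9)
tongue (array([602.5, 185.6]), array([103.6,  34.2]), 83.2) 106
bar (array([599.9, 218.8]), array([45.4, 11.1]), 89.9) 78
side
blob [236. 179.] 909 mean [ 0.7744 -0.0304  0.0727] zmax 0.1513 rect (array([777.3, -34.2]), array([55.2, 32.3]), 56.4)
blob [328. 180.] 176 mean [ 0.6325 -0.2567  0.0267] zmax 0.2202 rect (array([ 541.5, -133.9]), array([ 58.6, 429.8]), 37.5)
blob [338. 203.] 323 mean [ 0.5388 -0.1749  0.02  ] zmax 0.0338 rect (array([ 543.5, -180.9]), array([76.1, 65.5]), 7.7)
blob [290. 204.] 240 mean [ 0.6347 -0.0906  0.0206] zmax 0.0332 rect (array([645.8, -90.4]), array([87.1, 28. ]), 7.2)
blob [186. 208.] 263 mean [0.7635 0.1456 0.07  ] zmax 0.0834 rect (array([767.6, 139.3]), array([71.3, 35. ]), 56.5)
blob [383. 213.] 301 mean [ 0.422  -0.2084  0.0202] zmax 0.0325 rect (array([ 430.4, -209. ]), array([86. , 29.9]), 6.2)
tongue (array([601.2, 200.8]), array([20., 82.]), 3.6) 156
bar (array([600.8, 218. ]), array([13.9, 46.6]), 1.0) 164
```

View pics/t6.png

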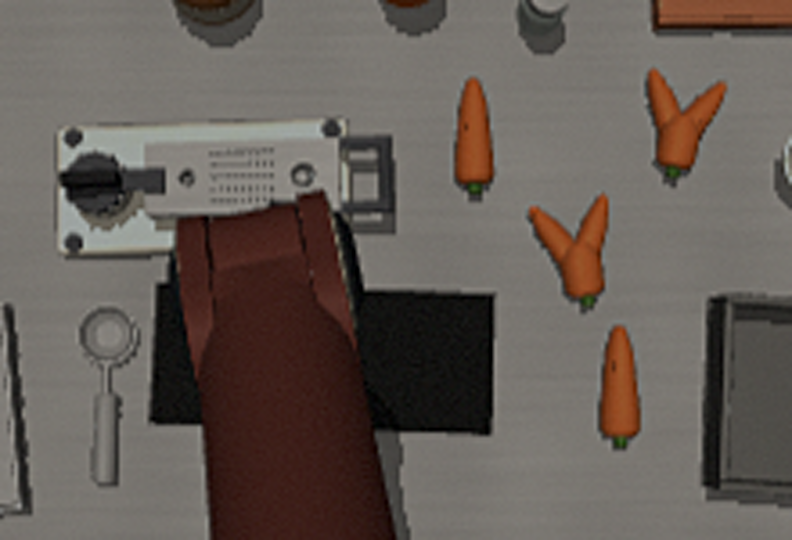

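The tongue points over the plate, from (95,180) to (163,180), and the fine dots are up. One sound carrot has been knocked to (620,385). Sound carrots are also at (473,135), the forked ones at (677,125) and (580,255).

```bash
python3 -c "
from h import *
c=cap('top')
f=lambda u,v,z:(ray(c,180+u/3.6-.36,160+v/3.6-.36,z)*1e3)[:2]
for n,a,b in(('s1',(474.5,184),(472,78)),('s2',(620,434),(619,326))):
    A=f(*a,.017);B=f(*b,.008); m=(A+B)/2; d=(B-A)/np.linalg.norm(B-A); print(n,A.round(),B.round(),np.linalg.norm(B-A).round(),'grip',(m-10*d).round(1),'axis',np.degrees(np.arctan2(d[1],d[0])).round(1))
for n,a,t1,t2 in(('f1',(672,170),(653,72),(722,86)),('f2',(584,297),(533,209),(604,197))):
    A=f(*a,.017);B=(f(*t1,.01)+f(*t2,.01))/2; d=(B-A)/np.linalg.norm(B-A); print(n,A.round(),B.round(),np.linalg.norm(B-A).round(),'crown+13',(A+13*d).round(1),'axis',np.degrees(np.arctan2(d[1],d[0])).round(1))
"
```

```text
s1 [602. -98.] [696. -98.] 95.0 grip [638.9 -97.9] axis -0.3
s2 [ 389. -216.] [ 479. -220.] 91.0 grip [ 423.8 -217.2] axis -2.5
f1 [ 612. -268.] [ 693. -287.] 83.0 crown+13 [ 624.8 -271.1] axis -12.7
f2 [ 504. -189.] [ 585. -179.] 82.0 crown+13 [ 516.6 -187.3] axis 6.8
```

Call:
step_arm(motion=[-6,-26,0,0,0,-8.3,-12,-52,0,0,0,-16.6,-18,-78,0,0,0,-24.9,-24,-104,0,0,0,-33.2,-30,-130,0,0,0,-41.5], grip=56)

```text
clock: 37.35
eef_pos: [0.4619, -0.0773, 0.2433]
eef_rot: [[0.674, 0.739, 0.003], [0.739, -0.674, 0.001], [0.002, 0.001, -1.0]]
contact_force: [0.4, -0.6, -0.7]
grip_width: 0.0559
grasp_force: 0.0
```

Call:
step_arm(motion=[-6,-26,0,0,0,-8.3,-12,-52,0,0,0,-16.6,-18,-78,0,0,0,-24.9,-24,-104,0,0,0,-33.2,-30,-130,0,0,0,-41.5])

```text
clock: 37.85
eef_pos: [0.4323, -0.2077, 0.2433]
eef_rot: [[0.994, 0.107, 0.003], [0.107, -0.994, 0.0], [0.003, 0.0, -1.0]]
contact_force: [-0.8, -0.7, -0.4]
grip_width: 0.0563
grasp_force: 0.0
```

Call:
step_arm(motion=[-6,-5,-20,0,0,-8,-6,-5,-50,0,0,-9,-6,-5,-85,0,0,-9,-6,-5,-120,0,0,-9,-6,-5,-140,0,0,-9])

```text
clock: 38.35
eef_pos: [0.4261, -0.2112, 0.1007]
eef_rot: [[0.999, -0.044, -0.0], [-0.044, -0.999, 0.002], [-0.0, -0.002, -1.0]]
contact_force: [-0.9, -0.5, 0.1]
grip_width: 0.0558
grasp_force: 0.0
```

```bash
python3 -c "
from h import *
st()"
```

```text
t 38.35 q [ 15.  40.  13. 121. -23.  22. -46.] pos [ 426.1 -211.2  100.7] yang -92.55 z [-0.     0.002 -1.   ] F [-0.9 -0.5  0.1] w 55.8 gf 0.0
```

Call:
step_arm(motion=[-2,-2,-15,0,0,0,-2,-3,-24,0,0,0,-2,-3,-26,0,0,0,-2,-3,-26,0,0,0,-2,-3,-26,0,0,0])

```text
clock: 38.85
eef_pos: [0.4236, -0.2156, 0.0773]
eef_rot: [[0.999, -0.046, 0.002], [-0.046, -0.999, -0.001], [0.002, 0.0, -1.0]]
contact_force: [-0.6, -0.4, 1.2]
grip_width: 0.0559
grasp_force: 0.0
```

Call:
step_arm(motion=[0,0,0,0,0,0,0,0,0,0,0,0,0,0,0,0,0,0,0,0,0,0,0,0,0,0,0,0,0,0], grip=0)

```text
clock: 39.35
eef_pos: [0.4232, -0.2158, 0.0774]
eef_rot: [[0.999, -0.047, 0.002], [-0.047, -0.999, -0.001], [0.002, 0.0, -1.0]]
contact_force: [0.6, 0.7, 6.7]
grip_width: 0.0301
grasp_force: 60.7
```

Call:
step_arm(motion=[0,0,15,0,0,0,0,0,35,0,0,0,0,0,60,0,0,0,5,10,80,0,0,0,15,30,90,0,0,0])

```text
clock: 39.85
eef_pos: [0.4375, -0.1873, 0.1684]
eef_rot: [[0.999, -0.051, 0.002], [-0.051, -0.999, -0.002], [0.002, 0.002, -1.0]]
contact_force: [-0.1, -0.6, -1.3]
grip_width: 0.0303
grasp_force: 60.1
```

```bash
python3 -c "
from h import *
st()"
```

```text
t 39.85 q [  7.  33.  19. 119. -20.  31. -52.] pos [ 437.5 -187.3  168.4] yang -92.94 z [ 0.002 -0.002 -1.   ] F [-0.1 -0.6 -1.3] w 30.3 gf 60.1
```

Call:
step_arm(motion=[7,45,0,0,0,0,14,90,0,0,0,0,21,135,0,0,0,0,28,180,0,0,0,0,35,225,0,0,0,0])

```text
clock: 40.35
eef_pos: [0.4725, 0.0414, 0.1667]
eef_rot: [[0.999, -0.047, -0.0], [-0.047, -0.999, 0.0], [-0.0, -0.0, -1.0]]
contact_force: [1.1, -1.1, -0.2]
grip_width: 0.0297
grasp_force: 60.1
```

Call:
step_arm(motion=[-5,45,0,0,0,0,-10,90,0,0,0,0,-15,135,0,0,0,0,-20,180,0,0,0,0,-25,225,0,0,0,0])

```text
clock: 40.85
eef_pos: [0.4469, 0.2663, 0.1666]
eef_rot: [[0.999, -0.046, -0.0], [-0.046, -0.999, -0.0], [-0.0, 0.0, -1.0]]
contact_force: [0.4, -0.1, -0.2]
grip_width: 0.0304
grasp_force: 60.1
```

Call:
step_arm(motion=[-22,40,0,0,0,0,-45,80,-5,0,0,0,-45,80,-30,0,0,0,-45,80,-55,0,0,0,-45,80,-72,0,0,0])

```text
clock: 41.35
eef_pos: [0.4014, 0.3448, 0.0931]
eef_rot: [[0.999, -0.045, -0.002], [-0.045, -0.999, -0.001], [-0.002, 0.001, -1.0]]
contact_force: [-0.4, 0.5, -0.3]
grip_width: 0.03
grasp_force: 60.1
```

```bash
python3 -c "
from h import *
st()"
```

```text
t 41.35 q [ -56.   44.   21.  113.  -31.   29. -106.] pos [401.4 344.8  93.1] yang -92.58 z [-0.002 -0.001 -1.   ] F [-0.4  0.5 -0.3] w 30.0 gf 60.1
```

Call:
step_arm(motion=[0,0,-6,0,0,0,0,0,-10,0,0,0,0,0,-10,0,0,0,0,0,-10,0,0,0,0,0,-10,0,0,0])

```text
clock: 41.85
eef_pos: [0.4032, 0.3447, 0.0854]
eef_rot: [[0.999, -0.047, 0.001], [-0.047, -0.999, 0.001], [0.001, -0.001, -1.0]]
contact_force: [-0.3, 0.3, -0.6]
grip_width: 0.0298
grasp_force: 60.1
```

Call:
step_arm(motion=[0,0,0,0,0,0,0,0,0,0,0,0,0,0,20,0,0,0,0,0,60,0,0,0,0,0,105,0,0,0], grip=52)

```text
clock: 42.35
eef_pos: [0.4021, 0.344, 0.19]
eef_rot: [[0.999, -0.047, -0.002], [-0.047, -0.999, -0.002], [-0.002, 0.002, -1.0]]
contact_force: [0.0, 1.3, -0.3]
grip_width: 0.0521
grasp_force: 0.0
```

Call:
step_arm(motion=[21,-40,5,0,0,0,42,-80,10,0,0,0,63,-120,15,0,0,0,84,-160,20,0,0,0,105,-200,20,0,0,0])

```text
clock: 42.85
eef_pos: [0.5087, 0.1429, 0.2106]
eef_rot: [[0.999, -0.047, 0.002], [-0.047, -0.999, 0.001], [0.002, -0.001, -1.0]]
contact_force: [0.2, -1.2, -1.3]
grip_width: 0.052
grasp_force: 0.0
```

Call:
step_arm(motion=[23,-42,0,0,0,0,46,-84,0,0,0,1,70,-126,0,0,0,2,93,-168,0,0,0,2.3,116,-210,0,0,0,2.3])

```text
clock: 43.35
eef_pos: [0.6244, -0.0674, 0.2098]
eef_rot: [[1.0, -0.007, 0.0], [-0.007, -1.0, 0.0], [0.0, -0.0, -1.0]]
contact_force: [-0.2, 0.0, -0.1]
grip_width: 0.0523
grasp_force: 0.0
```

```bash
python3 -c "
from h import *
st()
c=cap('top'); P=cloud(c); P[...,2]-=.003; carrots(c,P)"
```

```text
t 43.35 q [-11.  41.  25.  92. -21.  52. -68.] pos [624.4 -67.4 209.8] yang -90.39 z [ 0.  0. -1.] F [-0.2  0.  -0.1] w 52.3 gf 0.0
blob [289. 145.] 93 mean [ 0.7803 -0.0269  0.1139] zmax 0.1298 rect (array([782.3, -28.7]), array([52., 27.]), 28.1)
blob [369. 193.] 279 mean [ 0.6536 -0.2749  0.0246] zmax 0.0367 rect (array([ 653.4, -278.3]), array([66.2, 77.2]), 80.5)
blob [340. 229.] 289 mean [ 0.5445 -0.1836  0.0247] zmax 0.0373 rect (array([ 548.8, -179.1]), array([59.7, 84.7]), 87.6)
blob [164. 276.] 232 mean [0.4073 0.3439 0.0302] zmax 0.0415 rect (array([412.9, 344.6]), array([25.7, 85.7]), 86.6)
```

Call:
step_arm(motion=[13.5,-29,-30,0,0,0,13.5,-29,-70,0,0,0,13.5,-29,-105,0,0,0,13.5,-29,-125,0,0,0,13.5,-29,-132,0,0,0])

```text
clock: 43.9
eef_pos: [0.6355, -0.0939, 0.0749]
eef_rot: [[1.0, -0.007, -0.005], [-0.007, -1.0, 0.001], [-0.005, -0.001, -1.0]]
contact_force: [-0.3, 0.6, 0.4]
grip_width: 0.0519
grasp_force: 0.0
```

Call:
step_arm(motion=[0,0,-1,0,0,0,0,0,-1,0,0,0,0,0,-1,0,0,0,0,0,-1,0,0,0,0,0,-1,0,0,0], grip=0)

```text
clock: 44.4
eef_pos: [0.6376, -0.0945, 0.0774]
eef_rot: [[1.0, -0.007, 0.001], [-0.007, -1.0, -0.0], [0.001, -0.0, -1.0]]
contact_force: [0.0, -0.2, -0.3]
grip_width: 0.0299
grasp_force: 62.2
```

Call:
step_arm(motion=[0,0,20,0,0,0,0,0,45,0,0,0,0,0,80,0,0,0,-5,5,115,0,0,0,-15,20,135,0,0,0])

```text
clock: 44.9
eef_pos: [0.6234, -0.0771, 0.2153]
eef_rot: [[1.0, -0.01, 0.006], [-0.01, -1.0, -0.003], [0.006, 0.003, -1.0]]
contact_force: [0.4, 0.5, -1.2]
grip_width: 0.0299
grasp_force: 62.3
```

```bash
python3 -c "
from h import *
st()"
```

```text
t 44.9 q [-10.  40.  26.  92. -21.  52. -67.] pos [623.4 -77.1 215.3] yang -90.57 z [ 0.006 -0.003 -1.   ] F [ 0.4  0.5 -1.2] w 29.9 gf 62.3
```

Call:
step_arm(motion=[-18,40,0,0,0,0,-36,80,0,0,0,0,-54,120,0,0,0,0,-72,160,0,0,0,0,-90,200,0,0,0,0])

```text
clock: 45.4
eef_pos: [0.5314, 0.127, 0.2121]
eef_rot: [[1.0, -0.007, 0.001], [-0.007, -1.0, 0.001], [0.001, -0.001, -1.0]]
contact_force: [-0.4, 0.7, -0.7]
grip_width: 0.0302
grasp_force: 62.4
```

Call:
step_arm(motion=[-18,40,0,0,0,0,-36,80,0,0,0,0,-54,120,0,0,0,0,-72,160,0,0,0,0,-90,200,0,0,0,0])

```text
clock: 45.9
eef_pos: [0.4413, 0.3271, 0.2121]
eef_rot: [[1.0, -0.007, 0.001], [-0.007, -1.0, 0.001], [0.001, -0.001, -1.0]]
contact_force: [1.0, 0.3, -0.2]
grip_width: 0.0304
grasp_force: 62.4
```

Call:
step_arm(motion=[-20,40,0,0,0,0,-40,80,-20,0,0,0,-40,80,-60,0,0,0,-40,80,-90,0,0,0,-40,80,-108,0,0,0])

```text
clock: 46.4
eef_pos: [0.4008, 0.4054, 0.1015]
eef_rot: [[1.0, -0.005, -0.002], [-0.005, -1.0, -0.002], [-0.002, 0.002, -1.0]]
contact_force: [0.3, -1.1, -0.2]
grip_width: 0.0299
grasp_force: 62.4
```

```bash
python3 -c "
from h import *
st()"
```

```text
t 46.4 q [ -62.   46.   23.  106.  -30.   34. -110.] pos [400.8 405.4 101.5] yang -90.3 z [-0.002 -0.002 -1.   ] F [ 0.3 -1.1 -0.2] w 29.9 gf 62.4
```

Call:
step_arm(motion=[2,0,-10,0,0,0,2,0,-16,0,0,0,2,0,-18,0,0,0,2,0,-18,0,0,0,2,0,-18,0,0,0])

```text
clock: 46.9
eef_pos: [0.4047, 0.4058, 0.0865]
eef_rot: [[1.0, -0.007, 0.001], [-0.007, -1.0, 0.001], [0.001, -0.001, -1.0]]
contact_force: [-0.2, -0.8, -0.9]
grip_width: 0.0302
grasp_force: 62.4
```

Call:
step_arm(motion=[0,0,0,0,0,0,0,0,0,0,0,0,0,0,20,0,0,0,0,0,60,0,0,0,0,0,105,0,0,0], grip=42)

```text
clock: 47.4
eef_pos: [0.4036, 0.405, 0.1909]
eef_rot: [[1.0, -0.007, -0.002], [-0.007, -1.0, -0.002], [-0.002, 0.002, -1.0]]
contact_force: [0.3, 0.9, -0.7]
grip_width: 0.0421
grasp_force: 0.0
```

Call:
step_arm(motion=[9,-44,0,0,0,0.5,18,-88,0,0,0,1,27,-132,0,0,0,1.5,36,-176,0,0,0,2,45,-220,0,0,0,2.5])

```text
clock: 47.9
eef_pos: [0.4495, 0.1838, 0.1911]
eef_rot: [[0.999, 0.038, 0.001], [0.038, -0.999, 0.001], [0.001, -0.001, -1.0]]
contact_force: [0.0, -0.5, 0.0]
grip_width: 0.042
grasp_force: 0.0
```

Call:
step_arm(motion=[9,-44,0,0,0,0.5,18,-88,0,0,0,1,27,-132,0,0,0,1.5,36,-176,0,0,0,2,45,-220,0,0,0,2.5], grip=56)

```text
clock: 48.4
eef_pos: [0.4945, -0.0364, 0.1911]
eef_rot: [[0.997, 0.081, 0.001], [0.081, -0.997, 0.0], [0.001, -0.0, -1.0]]
contact_force: [0.4, 0.2, 0.0]
grip_width: 0.0557
grasp_force: 0.0
```

```bash
python3 -c "
from h import *
st()
for n,dz in(('top',.003),('side',.001)):
    c=cap(n); P=cloud(c); P[...,2]-=dz; carrots(c,P)
    if n=='top': cv2.imwrite('pics/t7.png',cv2.resize(c['img'][150:330,110:400,::-1],(800,496),interpolation=cv2.INTER_CUBIC))"
```

```text
t 48.4 q [-14.  32.  23. 115. -20.  37. -63.] pos [494.5 -36.4 191.1] yang -85.37 z [ 0.001  0.    -1.   ] F [0.4 0.2 0. ] w 55.7 gf 0.0
blob [288. 144.] 82 mean [ 0.7819 -0.0249  0.1151] zmax 0.128 rect (array([785. , -23.4]), array([50. , 19.8]), 10.8)
blob [369. 193.] 275 mean [ 0.6536 -0.2753  0.0244] zmax 0.0364 rect (array([ 653.2, -278.3]), array([66.4, 78.3]), 80.8)
blob [340. 228.] 292 mean [ 0.5451 -0.1828  0.0245] zmax 0.0364 rect (array([ 545.3, -184. ]), array([79.7, 66.5]), 10.6)
blob [144. 275.] 231 mean [0.4115 0.4047 0.0301] zmax 0.0397 rect (array([416.6, 406. ]), array([85.1, 26.1]), 0.3)
blob [164. 276.] 228 mean [0.4073 0.3442 0.0302] zmax 0.0403 rect (array([413.1, 345.5]), array([26.8, 85.3]), 87.9)
blob [236. 179.] 907 mean [ 0.7744 -0.0303  0.0727] zmax 0.1494 rect (array([777.2, -34.1]), array([55.5, 35.6]), 55.8)
blob [338. 203.] 322 mean [ 0.5387 -0.1749  0.02  ] zmax 0.0334 rect (array([ 543.2, -179.8]), array([75.4, 62.8]), 6.8)
blob [186. 208.] 259 mean [0.7634 0.1453 0.07  ] zmax 0.0828 rect (array([767.1, 139.4]), array([71.3, 36.1]), 57.0)
blob [224. 350.] 673 mean [0.3995 0.3492 0.0276] zmax 0.0371 rect (array([411.8, 348.6]), array([88.4, 31.6]), 2.2)
blob [194. 372.] 764 mean [0.403  0.4092 0.0278] zmax 0.037 rect (array([412.4, 409.3]), array([93.7, 31.1]), 4.5)
```

View pics/t7.png

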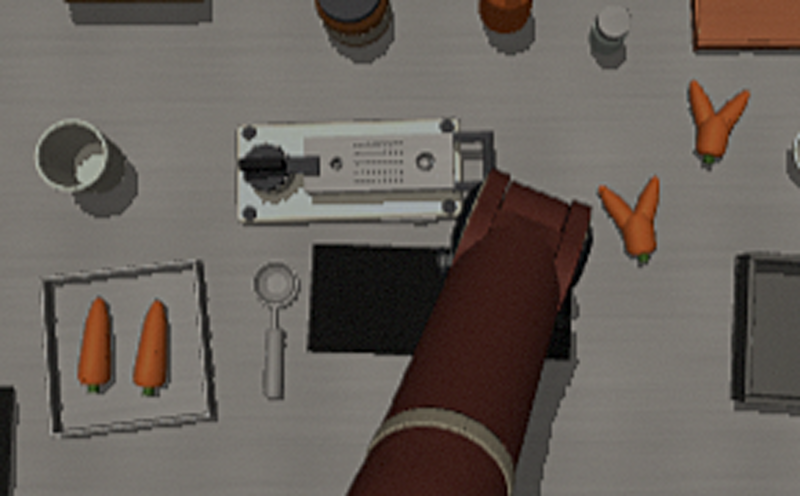

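Both sound carrots lie in the pan, at (95,345) and (150,345); the forked ones are unmoved at (635,220) and (712,125). The near forked one is next.

Call:
step_arm(motion=[6,-40,0,0,0,1,12,-80,0,0,0,2,18,-118,0,0,0,2,23,-149,-10,0,0,2,23,-149,-45,0,0,2])

```text
clock: 49.0
eef_pos: [0.5196, -0.191, 0.1489]
eef_rot: [[0.994, 0.107, 0.011], [0.107, -0.994, -0.009], [0.01, 0.01, -1.0]]
contact_force: [1.0, 0.2, 0.0]
grip_width: 0.0561
grasp_force: 0.0
```

Call:
step_arm(motion=[0,0,-30,0,0,0,0,0,-55,0,0,0,0,0,-65,0,0,0,0,0,-69,0,0,0,0,0,-69,0,0,0])

```text
clock: 49.5
eef_pos: [0.5176, -0.1835, 0.077]
eef_rot: [[0.993, 0.115, 0.001], [0.115, -0.993, -0.0], [0.001, 0.0, -1.0]]
contact_force: [0.5, 1.5, 0.5]
grip_width: 0.056
grasp_force: 0.0
```

Call:
step_arm(motion=[0,0,0,0,0,0,0,0,0,0,0,0,0,0,0,0,0,0,0,0,0,0,0,0,0,0,0,0,0,0], grip=0)

```text
clock: 50.0
eef_pos: [0.5181, -0.1842, 0.0782]
eef_rot: [[0.993, 0.115, 0.003], [0.115, -0.993, -0.001], [0.003, 0.002, -1.0]]
contact_force: [-1.4, -0.2, 6.1]
grip_width: 0.0312
grasp_force: 59.8
```

Call:
step_arm(motion=[0,0,15,0,0,0,0,0,45,0,0,0,0,0,80,0,0,0,0,0,110,0,0,0,0,0,120,0,0,0])

```text
clock: 50.5
eef_pos: [0.5184, -0.184, 0.1998]
eef_rot: [[0.993, 0.115, 0.006], [0.115, -0.993, -0.002], [0.005, 0.002, -1.0]]
contact_force: [0.2, -0.2, -1.0]
grip_width: 0.031
grasp_force: 59.1
```

```bash
python3 -c "
from h import *
st()"
```

```text
t 50.5 q [  3.  35.  22. 106. -18.  42. -48.] pos [ 518.4 -184.   199.8] yang -83.37 z [ 0.006 -0.002 -1.   ] F [ 0.2 -0.2 -1. ] w 31.0 gf 59.1
```

Call:
step_arm(motion=[-22,-39,0,0,0,-2,-44,-78,0,0,0,-4,-66,-117,0,0,0,-6,-88,-156,0,0,0,-8,-110,-195,0,0,0,-11])

```text
clock: 51.0
eef_pos: [0.406, -0.3793, 0.1957]
eef_rot: [[0.997, -0.078, -0.001], [-0.078, -0.997, 0.002], [-0.001, -0.001, -1.0]]
contact_force: [0.4, -0.6, 0.7]
grip_width: 0.0312
grasp_force: 59.1
```

Call:
step_arm(motion=[-15,-20,0,0,0,0,-15,-20,-25,0,0,0,-15,-20,-60,0,0,0,-15,-20,-85,0,0,0,-15,-20,-95,0,0,0])

```text
clock: 51.5
eef_pos: [0.3909, -0.3968, 0.0984]
eef_rot: [[0.997, -0.076, -0.004], [-0.076, -0.997, 0.005], [-0.005, -0.005, -1.0]]
contact_force: [-0.0, -0.2, -0.9]
grip_width: 0.0311
grasp_force: 59.3
```

```bash
python3 -c "
from h import *
st()"
```

```text
t 51.5 q [ 32.  44.  18. 108. -24.  32. -29.] pos [ 390.9 -396.8   98.4] yang -94.39 z [-0.004  0.005 -1.   ] F [-0.  -0.2 -0.9] w 31.1 gf 59.3
```

Call:
step_arm(motion=[0,0,-6,0,0,0,0,0,-10,0,0,0,0,0,-11,0,0,0,0,0,-11,0,0,0,0,0,-11,0,0,0])

```text
clock: 52.0
eef_pos: [0.3926, -0.3989, 0.0914]
eef_rot: [[0.997, -0.076, 0.001], [-0.076, -0.997, -0.001], [0.001, 0.001, -1.0]]
contact_force: [0.3, -0.0, -1.0]
grip_width: 0.031
grasp_force: 59.3
```

Call:
step_arm(motion=[0,0,0,0,0,0,0,0,0,0,0,0,0,0,20,0,0,0,0,0,60,0,0,0,0,0,105,0,0,0], grip=42)

```text
clock: 52.5
eef_pos: [0.3917, -0.3979, 0.1959]
eef_rot: [[0.997, -0.077, -0.002], [-0.077, -0.997, 0.002], [-0.002, -0.002, -1.0]]
contact_force: [0.6, -0.8, -0.6]
grip_width: 0.0424
grasp_force: 0.0
```

Call:
step_arm(motion=[39,21.5,0,0,0,-2,78,43,0,0,0,-4,117,64.5,0,0,0,-6,156,86,0,0,0,-8,195,107.5,0,0,0,-8.3], grip=56)

```text
clock: 53.0
eef_pos: [0.5888, -0.2898, 0.1959]
eef_rot: [[0.975, -0.22, 0.0], [-0.22, -0.975, -0.0], [0.001, 0.0, -1.0]]
contact_force: [0.1, -0.3, 0.3]
grip_width: 0.0563
grasp_force: 0.0
```

```bash
python3 -c "
from h import *
st()
c=cap('top'); P=cloud(c); P[...,2]-=.003; carrots(c,P)"
```

```text
t 53.0 q [  9.  44.  27.  88. -23.  53. -59.] pos [ 588.8 -289.8  195.9] yang -102.71 z [ 0. -0. -1.] F [ 0.1 -0.3  0.3] w 56.3 gf 0.0
blob [289. 145.] 93 mean [ 0.7803 -0.0266  0.114 ] zmax 0.1301 rect (array([782.9, -27.1]), array([53.2, 24.4]), 22.0)
blob [368. 191.] 206 mean [ 0.6609 -0.2737  0.0271] zmax 0.2305 rect (array([ 642.4, -269. ]), array([ 65.8, 109.3]), 71.7)
blob [414. 269.] 313 mean [ 0.4198 -0.3991  0.0322] zmax 0.0457 rect (array([ 419.1, -403.7]), array([64.9, 76.8]), 86.2)
blob [144. 275.] 238 mean [0.4113 0.4044 0.0298] zmax 0.0417 rect (array([416.3, 405.7]), array([85.7, 26.5]), 1.1)
blob [164. 276.] 235 mean [0.4075 0.3439 0.03  ] zmax 0.0405 rect (array([413., 346.]), array([28.1, 85.4]), 87.9)
```

Call:
step_arm(motion=[20,10,0,0,0,0,37.5,20.5,-20,0,0,0,37.5,20.5,-55,0,0,0,37.5,20.5,-90,0,0,0,37.5,20.5,-110,0,0,0])

```text
clock: 53.55
eef_pos: [0.6234, -0.2694, 0.0825]
eef_rot: [[0.976, -0.219, -0.004], [-0.219, -0.976, 0.002], [-0.004, -0.001, -1.0]]
contact_force: [-0.1, 0.4, 0.6]
grip_width: 0.0562
grasp_force: 0.0
```

Call:
step_arm(motion=[0,0,-6,0,0,0,0,0,-8,0,0,0,0,0,-8,0,0,0,0,0,-8,0,0,0,0,0,-8,0,0,0])

```text
clock: 54.05
eef_pos: [0.6254, -0.271, 0.0791]
eef_rot: [[0.976, -0.22, 0.002], [-0.22, -0.976, -0.001], [0.003, 0.0, -1.0]]
contact_force: [0.1, -0.9, 0.3]
grip_width: 0.0562
grasp_force: 0.0
```

Call:
step_arm(motion=[0,0,0,0,0,0,0,0,0,0,0,0,0,0,0,0,0,0,0,0,0,0,0,0,0,0,0,0,0,0], grip=0)

```text
clock: 54.55
eef_pos: [0.6252, -0.2709, 0.0785]
eef_rot: [[0.976, -0.22, 0.001], [-0.22, -0.976, -0.001], [0.002, 0.0, -1.0]]
contact_force: [-0.0, 0.7, 4.9]
grip_width: 0.031
grasp_force: 60.2
```

Call:
step_arm(motion=[0,0,15,0,0,0,0,0,45,0,0,0,0,0,80,0,0,0,0,0,115,0,0,0,0,0,130,0,0,0])

```text
clock: 55.05
eef_pos: [0.6257, -0.2714, 0.2117]
eef_rot: [[0.976, -0.22, 0.005], [-0.219, -0.976, -0.003], [0.006, 0.001, -1.0]]
contact_force: [-0.5, 0.2, -0.7]
grip_width: 0.0309
grasp_force: 59.7
```

```bash
python3 -c "
from h import *
st()"
```

```text
t 55.05 q [  7.  46.  28.  83. -23.  57. -63.] pos [ 625.7 -271.4  211.7] yang -102.68 z [ 0.005 -0.003 -1.   ] F [-0.5  0.2 -0.7] w 30.9 gf 59.7
```

Call:
step_arm(motion=[-46,-13.4,0,0,0,2,-92,-26.8,0,0,0,4,-138,-40,0,0,0,6,-184,-53,0,0,0,8,-232,-67,0,0,0,8.3])

```text
clock: 55.55
eef_pos: [0.3908, -0.3371, 0.2071]
eef_rot: [[0.997, -0.075, -0.001], [-0.075, -0.997, 0.001], [-0.001, -0.001, -1.0]]
contact_force: [-1.0, -1.3, -0.9]
grip_width: 0.0307
grasp_force: 59.7
```

Call:
step_arm(motion=[0,0,-10,0,0,0,0,0,-45,0,0,0,0,0,-80,0,0,0,0,0,-100,0,0,0,0,0,-108,0,0,0])

```text
clock: 56.05
eef_pos: [0.3896, -0.3365, 0.0978]
eef_rot: [[0.997, -0.079, -0.006], [-0.079, -0.997, 0.005], [-0.007, -0.004, -1.0]]
contact_force: [-7.3, 3.1, 12.3]
grip_width: 0.0309
grasp_force: 63.9
```

Call:
step_arm(motion=[0,0,-4,0,0,0,0,0,-8,0,0,0,0,0,-8,0,0,0,0,0,-8,0,0,0,0,0,-8,0,0,0])

```text
clock: 56.55
eef_pos: [0.3918, -0.3375, 0.0915]
eef_rot: [[0.997, -0.078, -0.001], [-0.078, -0.997, 0.001], [-0.001, -0.001, -1.0]]
contact_force: [-3.3, 0.6, 2.7]
grip_width: 0.0309
grasp_force: 64.5
```

```bash
python3 -c "
from h import *
st()"
```

```text
t 56.55 q [ 27.  43.  17. 115. -27.  26. -30.] pos [ 391.8 -337.5   91.5] yang -94.46 z [-0.001  0.001 -1.   ] F [-3.3  0.6  2.7] w 30.9 gf 64.5
```

Small contact force and it is well inside. I'll release, retreat and look.

Call:
step_arm(motion=[0,0,0,0,0,0,0,0,0,0,0,0,0,0,20,0,0,0,0,0,60,0,0,0,0,0,105,0,0,0], grip=38)

```text
clock: 57.05
eef_pos: [0.3928, -0.3368, 0.1965]
eef_rot: [[0.997, -0.076, -0.002], [-0.076, -0.997, 0.002], [-0.003, -0.002, -1.0]]
contact_force: [1.3, -0.6, -0.4]
grip_width: 0.0382
grasp_force: 0.0
```

Call:
step_arm(motion=[25,35,10,0,0,0,50,70,20,0,0,0,60,105,30,0,0,0,70,140,40,0,0,0,80,175,50,0,0,0])

```text
clock: 57.55
eef_pos: [0.4735, -0.1605, 0.2468]
eef_rot: [[0.997, -0.075, 0.0], [-0.075, -0.997, 0.0], [0.0, -0.0, -1.0]]
contact_force: [0.6, -0.1, -0.0]
grip_width: 0.0381
grasp_force: 0.0
```

```bash
python3 -c "
from h import *
st()
for n,dz in(('top',.003),('side',.001)):
    c=cap(n); P=cloud(c); P[...,2]-=dz; print(n); carrots(c,P); x,y,z=P[...,0],P[...,1],P[...,2]
    m=zbig(P,(abs(x-.6)<.06)&(y>-0.01)&(y<.19)&(z>.059)&(z<.069)); print('plate',rect(P[m]),np.median(P[m][:,2]))
    m=(abs(x-.6)<.05)&(y>.18)&(y<.26)&(z>.08)&(z<.1); print('bar',rect(P[m]))
    if n=='top': cv2.imwrite('pics/t8.png',cv2.resize(c['img'][100:330,100:460,::-1],(800,511),interpolation=cv2.INTER_CUBIC))"
```

```text
t 57.55 q [ -3.  28.  28. 111. -19.  45. -59.] pos [ 473.5 -160.5  246.8] yang -94.31 z [ 0.  0. -1.] F [ 0.6 -0.1 -0. ] w 38.1 gf 0.0
top
blob [288. 145.] 87 mean [ 0.7814 -0.0255  0.1143] zmax 0.1283 rect (array([783. , -26.3]), array([52.4, 22.3]), 18.8)
blob [405. 269.] 587 mean [ 0.4202 -0.3701  0.0385] zmax 0.0549 rect (array([ 424.7, -376.8]), array([121. ,  86.9]), 88.3)
blob [144. 275.] 234 mean [0.4118 0.4046 0.0298] zmax 0.0394 rect (array([416.4, 406.2]), array([85.6, 26.8]), 1.8)
blob [164. 276.] 231 mean [0.4073 0.3441 0.0301] zmax 0.0414 rect (array([412.7, 346.1]), array([85.6, 26.1]), 0.3)
plate (array([604.3,  96.5]), array([ 60.7, 165.4]), 1.1) 0.06307296295925535
bar (array([599.7, 218.8]), array([11.5, 45.3]), 0.9)
side
blob [236. 179.] 907 mean [ 0.7743 -0.0304  0.0727] zmax 0.1497 rect (array([777. , -37.5]), array([60., 35.]), 62.8)
blob [416. 185.] 368 mean [ 0.4167 -0.3731  0.0353] zmax 0.0521 rect (array([ 430.5, -389. ]), array([ 99.9, 135.8]), 5.9)
blob [186. 207.] 237 mean [0.764  0.1453 0.0707] zmax 0.0847 rect (array([767.1, 139. ]), array([71.2, 35.6]), 57.9)
blob [224. 350.] 674 mean [0.3996 0.3491 0.0276] zmax 0.0369 rect (array([412.1, 348.8]), array([89.6, 31.4]), 2.6)
blob [194. 372.] 762 mean [0.403  0.4092 0.0279] zmax 0.0372 rect (array([415. , 409.6]), array([88.7, 31.5]), 5.3)
plate (array([604.4, 103.2]), array([ 63.7, 173.7]), 1.4) 0.062027176723281396
bar (array([600.8, 218.6]), array([14.2, 47.6]), 2.3)
```

View pics/t8.png

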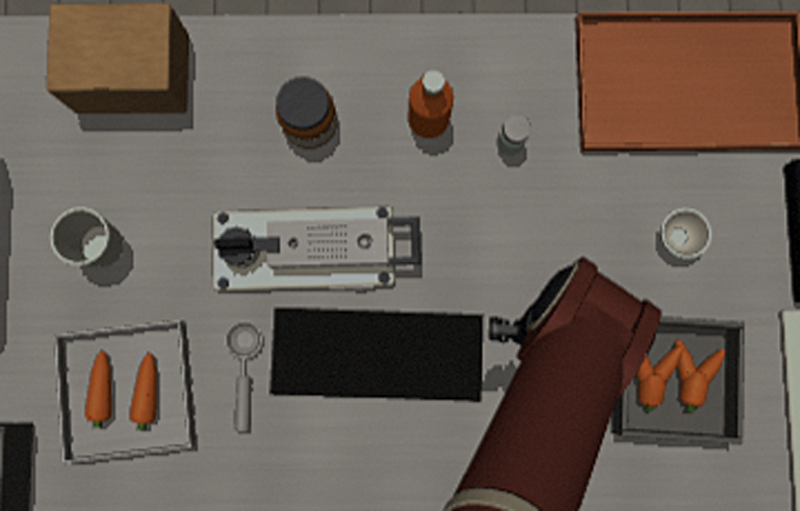

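Both forked carrots lie in the bin, at (652,385) and (695,385), and both sound ones in the pan. The plate is seated fine side up under the tongue, and the bystanders have not moved.

```bash
python3 -c "
from bench import r
print(r.sign_off())"
```

```text
the job is handed in; nothing more can be done
None
```

The job is handed in at about 58 s, with no verdict returned: in the last images the plate is seated fine side up, the lock ring is at its stop, both sound carrots are in the pan, both forked ones are in the bin, and the bystanders have not moved.

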